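# Hang the part-loaded slide carrier level on the dip stainer and start it

## Task

Load the dip stainer: pick up the slide carrier with the black grip bar and hang it on the steel lift hook by the hole in its strip that lets it hang level with its cassettes loaded as they are, so that all slides will dip to the same depth. When it hangs still and free with all three cassettes in it, gently press the green start key on the stainer's keypad until you feel it give, and let go. Leave the red stop key alone and do not push the other things on the bench about.

Things in the scene. Friction and masses are not known exactly. Their poses are not given: they have to be found in the camera images.
- slide_carrier: Loose aluminium slide carrier, about 0.085 kg, centre of mass at y = 0; starts on the bench. Origin: centre of its underside; x across (84 mm), y along (148 mm), z up. Bottom: open tray, floor 2.5 mm, walls 14 mm high, three bays at y = +48, 0, -48 mm. Above, in the plane x = 0, a 4 mm strip (z = 46 to 80 mm) with five 14 mm hanging holes along x; on top the black grip bar.
- carrier_grip (a point): Centre of the carrier's black grip bar, 12 mm thick (x), 120 mm long (y), 24 mm high, to be pinched from above: (0, 0, 92 mm) in the carrier's frame; same axes. The bar spans z = 80 to 104 mm.
- hole_1 (a point): Centre of hanging hole 1 of the carrier's strip, at y = +43 mm, z = 59 mm in the carrier's frame; same axes.
- hole_2 (a point): Centre of hanging hole 2 of the carrier's strip, at y = +21.5 mm, z = 59 mm in the carrier's frame; same axes.
- hole_3 (a point): Centre of hanging hole 3 of the carrier's strip, at y = +0 mm, z = 59 mm in the carrier's frame; same axes.
- hole_4 (a point): Centre of hanging hole 4 of the carrier's strip, at y = -21.5 mm, z = 59 mm in the carrier's frame; same axes.
- hole_5 (a point): Centre of hanging hole 5 of the carrier's strip, at y = -43 mm, z = 59 mm in the carrier's frame; same axes.
- full_cassette: Loose white slide cassette filled with ten glass slides with blue ends, 76 x 43 x 30 mm, 0.120 kg. Origin: centre of its underside. It stands in one of the carrier's three bays (which one varies) and remains there.
- empty_cassette_a: The same white cassette frame without slides, 76 x 43 x 30 mm, 0.015 kg, in another bay. Origin: centre of its underside.
- empty_cassette_b: A second empty white cassette frame, 76 x 43 x 30 mm, 0.015 kg, in the third bay. Origin: centre of its underside.
- dip_stainer: White bench machine, fixed; place and yaw vary. Origin on the bench straight below the hook's seat; x points from keypad to lift column, z up. Base 220 mm wide (y), 46 mm high; under the hook an open steel tank 104 x 176 mm, rim at z = 91 mm; sloping keypad in front, x = -173 to -71 mm; column 100 mm wide, x = 88 to 122 mm, top at z = 203 mm, the highest point.
- lift_hook: The stainer's steel hook, fixed to the lift at the column; origin at the seat, axes as the stainer's. A 6 mm round wire comes level out of a collar (to x = +55 mm) on the dark carriage block (50 mm wide, x = 62 to 86 mm, top z = +11 mm), runs to x = -12 mm, then rises to its tip at x = -23 mm, z = +8 mm. A hung carrier's strip stands across the wire near x = 0.
- hook_seat (a point): Point on the centre line of the level part of the hook's wire where the strip should hang, 191 mm above the bench; x along the wire, away from its free end.
- hook_tip (a point): Centre of the rounded free end of the hook's wire, 23 mm in front of the seat and 8 mm above it.
- start_key_top (a point): Centre of the top face of the green start key (white triangle), a 26 x 26 mm membrane key 3 mm proud of the keypad at the robot's right, about 39 mm above the bench. Its z is the keypad's normal, which leans 0.2 rad from the vertical towards the front (the stainer's -x).
- start_key (a joint): Travel of the green start key along the keypad's normal, 0 at rest to 0.0012 m fully down. It gives from about 3 N, is fully down at about 5 N, counts as pressed over 0.0008 m and springs back. More than 35 N would spoil it.
- stop_key (a joint): Travel of the red stop key, same make, 110 mm to the left of the green one on the keypad. Leave it alone (under 0.0006 m).
- tape_roll: Yellow roll of tape, 68 mm across, 19 mm high, lying flat; a bystander. Origin: centre of its underside.
- pen: Blue and white pen, 132 mm long, 9 mm thick, lying; a bystander. Origin: centre of its underside.
- tip_box: Blue pipette tip box with clear lid, 84 x 118 x 70 mm; a bystander. Origin: centre of its underside. It stands below a wall shelf with binders (0.6 m above the bench, x over 0.59 m, y under -0.07 m), which the arm must keep clear of.
There are look-alikes about, which are no part of the job. What is shaped like the empty_cassette_a but orange or turquoise is not meant.

How it is judged (in metres and radians):
On the way, in this order (a step that is already met when the one before it is completed fails the run):
1. the carrier hangs still and level on the hook by one of its holes, released, with all three cassettes in it (distance between any of hole_1, hole_2, hole_3, hole_4, hole_5 and hook_seat below 0.015 m and contact force between slide_carrier and lift_hook above 1 N and angle between slide_carrier's own z axis and vertical below 0.1 rad and contact force between slide_carrier and the fingers below 0.05 N and linear speed of slide_carrier below 0.03 m/s and angular speed of slide_carrier below 0.25 rad/s and z of full_cassette in the frame of slide_carrier between -0.004 and 0.012 m and z of empty_cassette_a in the frame of slide_carrier between -0.004 and 0.012 m and z of empty_cassette_b in the frame of slide_carrier between -0.004 and 0.012 m), for 0.3 s.
2. with the carrier hanging level, the green start key is pressed (value of joint start_key above 0.0008 m and distance between any of hole_1, hole_2, hole_3, hole_4, hole_5 and hook_seat below 0.015 m and contact force between slide_carrier and lift_hook above 1 N and angle between slide_carrier's own z axis and vertical below 0.1 rad), for 0.06 s.
At the end, for the whole second after the job is handed in: The carrier hangs from the hook by one of its holes (hole centre within 15 mm of the hook's seat), tilted less than 0.10 rad, at rest, untouched, its three cassettes standing in their bays, and the start key has been pressed after it hung and is released (all of step 1 and value of joint start_key below 0.0004 m).
It fails at once if the red stop key is pressed (value of joint stop_key above 0.0006 m).
It fails at once if the start key is pressed harder than 35 N (contact force between start_key and anything else above 35 N).
It fails at once if the tape roll is pushed more than 30 mm from its place (distance of tape_roll from where it was at the start of the episode above 0.03 m).
It fails at once if the pen is pushed more than 30 mm from its place (distance of pen from where it was at the start of the episode above 0.03 m).
It fails at once if the tip box is pushed more than 30 mm from its place (distance of tip_box from where it was at the start of the episode above 0.03 m).
It also fails if it takes over 64 s, if anything falls off the work surface, if the arm or the gripper's body presses on something with over 40 N, if the wrist force passes 120 N, or if a joint passes its speed limit or range.

## Robot

A 6-joint arm with a two-finger parallel gripper is mounted at the origin on a cart in front of the work surface, level with it; the furniture and walls round the work are solid. World frame = base frame: x ahead of the robot, y to its left, z up, the work surface at z = 0. Lengths are in m, angles in degrees, forces in N, time in s.
With the tool pointing down it reaches from about 0.375 to 0.9 m from the base axis. Payload 3.1 kg.
Tool frame: the origin (TCP) lies at the very end of the fingers, on their centre line; the grasp point (between the pads) lies 19 mm behind it (bot.grip_point_offset is the distance from the TCP to the grasp point, in m); z points along the fingers, x is the direction in which the jaws open and shut, and the axes are right-handed (so a half turn about z gives the same grasp; the last joint's range is limited). The gripper opens to 87 mm and grips with 3 to 60 N. Pads are 19 mm wide; open, the fingers measure 117 mm over their backs; the gripper's body (75 mm by 190 mm) begins 51 mm behind the grasp point.
Start: joints at [-85.972, 30.224, 82.088, -0, 67.689, -10.227], TCP at [0.154, -0.606, 0.223] pointing down, gripper open.
Joint ranges: [-176.69, 176.69], [-43.24, 126.21], [12.49, 139.97], [-82, 262], [0, 151.66], [-163.58, 163.58]. Speed limits (degrees/s): [159.86, 159.86, 180, 180, 180, 180].

## Interface

Orientations are given as a 3x3 rotation matrix whose columns are the frame's x, y, z axes.
In Python, from rig import bot, capture, recognise, place_of gives the robot as it stands.
- The arm moves only by the tool send_rows, never from a script. Its argument "motion" is a list of rows, each a list of 2 entries, a list of its own where there are three numbers: the shift along the tool's x, y, z in mm, then the turn about the tool's z in rad. A call has exactly 5 rows; each row shifts and turns the pose as measured when the row begins, along the tool's axes as they then stand; what a row does not reach is not made up. A row lasts 1/12 s, in which the tool goes at most 41.7 mm and 7.16 degrees, less where a joint would pass 70% of its speed; a pose out of reach is approached as far as the arm can. A call with a gripper value outside its range is refused whole. "gripper" is the closure, from 0 (fully open) to 1 (shut), set as the call begins (left out, the last holds). The fingers move at their own pace and stop on an object; the grip force is fixed at half the most. Time passes only in rows, so rows that do not move let the fingers close, or fill a call up. It gives the time, the measured TCP pose, the force and the opening at its end, in the units of the state.
- bot.read_state(): the state, without advancing time (a new reading comes with each control period).
- capture(name): name is "side" or "top" or "wrist"; returns a dict with "image" (400x640x3 uint8, blue, green, red), "fx", "fy", "cx", "cy" (pixels), "dist_coeffs" ([k1, k2, p1, p2, k3] as OpenCV has them; the pictures are not rectified), "rvec" (rotation vector, rad) and "tvec" (3), from world to camera coordinates, as OpenCV has them. Camera axes: x right, y down, z forward; pixel columns grow to the right and rows downward; lengths in m; the calibration is good to about 2 mm. A picture is of the moment at which its call begins. There is no depth.
- bot.hand_in(): hands the job in, once; it reports no verdict.
Trained networks look in the newest picture that a camera, given by its name, has taken for a name from the list of things; names that differ only in an ending like _2 or _b are one class to them, and where a whole thing is asked for, a point or a joint stands for the part that bears it (a point fixed in the world has none). Each returns a list of dicts, best first, with "p" (0 to 1); they miss things now and then, are a little off and sometimes report something else, mostly with a low value. They report only what shows in the picture. A call takes as long as a camera call. They do not tell look-alikes from the thing itself.
- recognise(camera, target): "xy" ([column, row] in pixels, amid what is visible of it).
- place_of(camera, target): "xy" ([column, row] in pixels: a listed point, or the origin of a listed thing).
The state is a dict: "time_s": time; "joint_positions": joint angles; "qvel": joint speeds; "tau": joint torques, N m; "position": TCP position; "tcp_rot": TCP orientation; "force": force on the tool from outside, world axes, zero at the start; "moment": the same for the moment, N m; "opening": opening from 0.0 (shut) to 1.0 (fully open).
Only numpy, scipy, OpenCV 4.12 (cv2) and the standard library are available. Lean on these libraries where they do the work, as an engineer would, in place of code of your own. Each camera call takes 0.05 s, during which the arm holds its last target.

## Working session

There is one attempt and no reset: what is moved stays moved. The work goes in short steps, Python scripts to look and compute and a tool call to move; the robot and the scene stay as the last step left them, time stands still between calls to the robot, and variables do not carry over. Pictures are saved under pics/ and viewed, and the job is handed in when it is done.

Besides the shell and the picture viewer there is one more tool, called after ">>>" as name(argument=value, ...) on one line, values as JSON. send_rows: Moves the arm, as the interface text tells. Its arguments: {"type":"object","properties":{"motion":{"type":"array","items":{"type":"array"}},"gripper":{"type":"number"}},"required":["motion"]}

```bash
ls; mkdir -p pics
python3 - <<'E'
from rig import bot,capture,recognise,place_of
import cv2
s=bot.read_state();print(s)
for c in ["side","top","wrist"]:
    d=capture(c);cv2.imwrite(f"pics/{c}0.png",d["image"])
    print(c,d["fx"],d["dist_coeffs"],d["rvec"],d["tvec"])
    for t in ["slide_carrier","carrier_grip","full_cassette","empty_cassette_a","hook_seat","hook_tip","start_key_top","dip_stainer"]:
        print(t,[(r["xy"],round(r["p"],2)) for r in place_of(c,t)][:4])
E
```

```text
pics
{'time_s': 0.0, 'joint_positions': array([-8.59719179e+01,  3.02816326e+01,  8.21543331e+01, -1.55220043e-03,
        6.76898465e+01, -1.02279270e+01]), 'qvel': array([-0.04926701, -0.01471387,  0.07880205,  0.06385454,  0.01693248,
        0.03873665]), 'tau': array([-2.35640837e-04, -4.40044713e+01, -1.76591974e+01,  6.31859712e-02,
        5.80326165e-02, -1.71317083e-04]), 'position': array([ 0.15387225, -0.60501905,  0.22155444]), 'tcp_rot': array([[ 2.46264743e-01, -9.69202582e-01, -1.79248521e-04],
       [-9.69200179e-01, -2.46264537e-01,  2.18865143e-03],
       [-2.16538917e-03, -3.65259984e-04, -9.99997589e-01]]), 'force': array([ 0.56415992, -0.10079397,  0.10603013]), 'moment': array([-0.00641642,  0.01585261, -0.01985174]), 'opening': 1.0021104238279805}
side 487.8223365524673 [0.01562596 0.         0.         0.         0.        ] [ 2.12392667 -0.31878783  0.17584609] [-0.52659843  0.17453865  1.19539096]
slide_carrier [([307.9, 285.6], 0.89), ([272.2, 197.2], 0.61), ([307.0, 255.6], 0.58)]
carrier_grip [([306.8, 252.8], 0.97)]
full_cassette [([309.2, 284.8], 0.7
[... 474 characters left out ...]
.3], 0.66)]
carrier_grip [([372.1, 228.8], 0.79)]
full_cassette [([370.2, 232.9], 0.65)]
empty_cassette_a [([423.5, 253.2], 0.98), ([315.6, 241.4], 0.94), ([354.8, 236.8], 0.7), ([421.3, 210.2], 0.57)]
hook_seat [([229.6, 187.7], 0.82), ([372.0, 231.3], 0.51), ([369.4, 176.2], 0.15)]
hook_tip [([226.9, 196.2], 0.52)]
start_key_top [([260.2, 235.4], 0.4), ([229.9, 188.6], 0.4)]
dip_stainer [([239.5, 199.5], 0.75)]
wrist 313.4473238962097 [-0.0031854  0.         0.         0.         0.       ] [-2.31641406  1.8033827   0.22695241] [-0.62632232 -0.02937729  0.39014979]
slide_carrier []
carrier_grip []
full_cassette []
empty_cassette_a []
hook_seat []
hook_tip []
start_key_top []
dip_stainer []
```

View pics/side0.png

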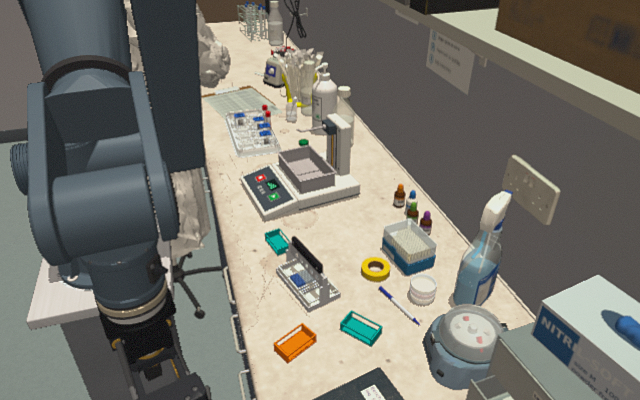

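View pics/top0.png

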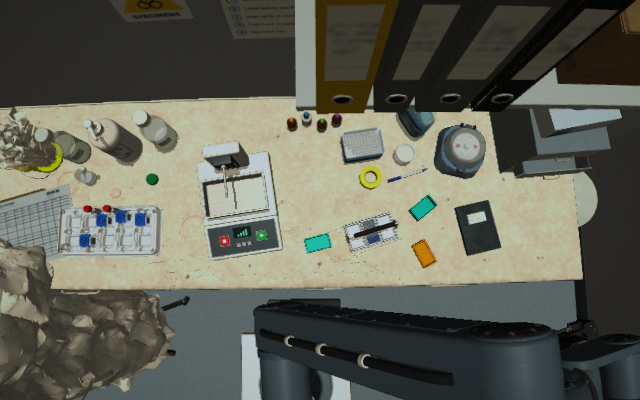

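Run:
```python
import cv2
a=cv2.imread("pics/side0.png")[70:330,190:420];cv2.imwrite("pics/side0c.png",cv2.resize(a,None,fx=2.3,fy=2.3,interpolation=2))
a=cv2.imread("pics/top0.png")[140:300,190:450];cv2.imwrite("pics/top0c.png",cv2.resize(a,None,fx=3,fy=3,interpolation=2))
```

```text
(no output)
```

View pics/side0c.png

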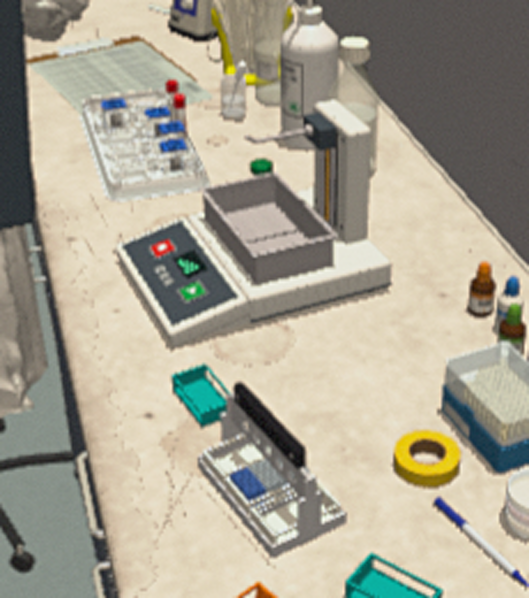

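View pics/top0c.png

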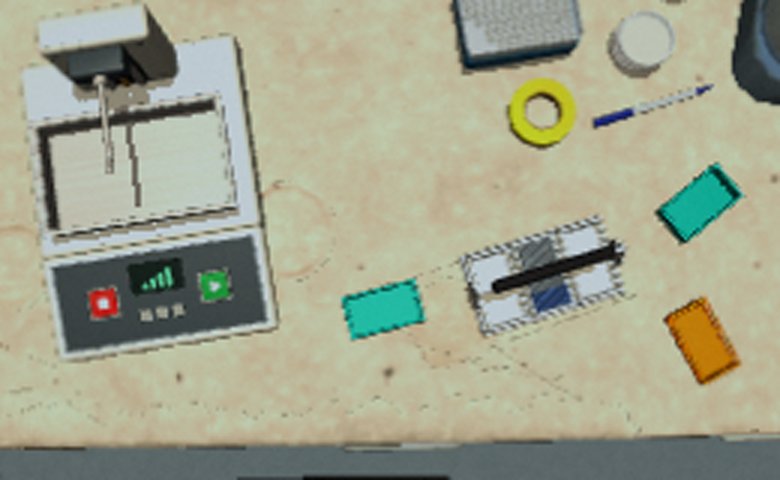

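The side and top pictures show the carrier at about top (370,232) and side (307,270). The blue-ended full cassette appears to be in its middle bay. The teal (318,243; 423,207) and orange (424,253) frames are look-alikes. The stainer is at top (240,200), with the hook from (224,168) to (226,196). Next I'll work out the geometry.

```bash
cat > h.py <<'E'
import numpy as np,cv2
from scipy.optimize import least_squares
def cam(d):
    K=np.array([[d["fx"],0,d["cx"]],[0,d["fy"],d["cy"]],[0,0,1.]]);return K,np.array(d["dist_coeffs"]),np.array(d["rvec"],float),np.array(d["tvec"],float)
def ray(d,xy):
    K,D,r,t=cam(d);R=cv2.Rodrigues(r)[0]
    u=cv2.undistortPoints(np.array([[xy]],float),K,D)[0,0]
    o=-R.T@t;v=R.T@np.array([u[0],u[1],1]);return o,v/np.linalg.norm(v)
def onz(d,xy,z):
    o,v=ray(d,xy);return o+v*(z-o[2])/v[2]
def proj(d,P):
    K,D,r,t=cam(d);return cv2.projectPoints(np.array(P,float).reshape(-1,1,3),r,t,K,D)[0][:,0]
def tri(L):
    A=np.zeros((3,3));b=np.zeros(3)
    for d,xy in L:
        o,v=ray(d,xy);M=np.eye(3)-np.outer(v,v);A+=M;b+=M@o
    return np.linalg.solve(A,b)
E
python3 - <<'E'
from rig import *
from h import *
T=capture("top");S=capture("side")
for n,z,a,b in [("grip",.092,(372.1,228.8),(306.8,252.8)),("seat",.191,(229.6,187.7),(303.1,129.9)),("tip",.199,(226.9,196.2),(295.5,128.2)),("start",.039,(261.5,235.3),(273.5,197))]:
    print(n,onz(T,a,z).round(4),onz(S,b,z).round(4),tri([(T,a),(S,b)]).round(4))
# black bar in top
im=T["image"];sub=im[210:260,340:410];m=(sub.max(2)<45).astype(np.uint8)
n,l,st,c=cv2.connectedComponentsWithStats(m);k=1+np.argmax(st[1:,4]);ys,xs=np.where(l==k);pts=np.c_[xs+340,ys+210].astype(np.float32)
r=cv2.minAreaRect(pts);print(r,st[k]);
B=cv2.boxPoints(r);print(B,[onz(T,p,.1).round(4) for p in B])
# stainer points on top: keypad keys
for p in [(225,241),(261.5,235.3)]: print("key",onz(T,p,.039))
for n,p,z in [("hook tip",(226.5,197),.199),("hook root",(223.5,168),.191),("base corner fr",(281,248),.02)]: print(n,onz(T,p,z))
for t in ["start_key","stop_key","lift_hook","hook_tip","tape_roll","pen","tip_box"]:
  for c,d in(("top",T),("side",S)):
    print(t,c,[(r["xy"],round(r["p"],2)) for r in recognise(c,t)][:3])
E
```

```text
grip [ 0.4474 -0.2265  0.092 ] [ 0.4471 -0.2283  0.092 ] [ 0.4475 -0.2267  0.0906]
seat [0.5546 0.1534 0.191 ] [0.549  0.1676 0.191 ] [0.5492 0.1524 0.1989]
tip [0.5311 0.1585 0.199 ] [0.5275 0.1682 0.199 ] [0.5276 0.1577 0.2043]
start [0.4384 0.0906 0.039 ] [0.4388 0.0865 0.039 ] [0.4391 0.0909 0.0361]
((374.7500305175781, 229.75003051757812), (6.324554920196533, 42.69074630737305), 71.56504821777344) [ 14  10  43  18 177]
[[353.50003 233.50003]
 [394.00003 220.00003]
 [396.00003 226.00003]
 [355.50003 239.50003]] [array([ 0.4349, -0.1732,  0.1   ]), array([ 0.4701, -0.2877,  0.1   ]), array([ 0.4532, -0.2926,  0.1   ]), array([ 0.4182, -0.1782,  0.1   ])]
key [0.42352913 0.19808707 0.039     ]
key [0.43842316 0.09056316 0.039     ]
hook tip [0.5290256  0.15946568 0.199     ]
hook root [0.60751247 0.17028045 0.191     ]
base corner fr [0.40095196 0.03534185 0.02      ]
start_key top [([240.2, 200.8], 0.66), ([262.9, 235.1], 0.37)]
start_key side [([273.1, 193.7], 0.48)]
stop_key top [([236.5, 202.2], 0.7)]
stop_key side [([260.5, 177.9], 0.49), ([308.5, 268.1], 0.37)]
lift_hook top [([222.8, 162.2], 0.89)]
lift_hook side [([329.5, 128.0], 0.64)]
hook_tip top [([224.0, 163.9], 0.75)]
hook_tip side [([325.0, 126.1], 0.69), ([306.6, 269.9], 0.23)]
tape_roll top [([373.2, 171.8], 0.74), ([223.1, 166.6], 0.17)]
tape_roll side [([375.8, 267.6], 0.77)]
pen top [([375.6, 228.6], 0.73), ([406.0, 174.3], 0.51)]
pen side [([402.0, 301.9], 0.58), ([273.8, 197.6], 0.22), ([304.5, 176.5], 0.2)]
tip_box top [([359.6, 143.7], 0.88)]
tip_box side [([410.0, 246.1], 0.87)]
```

>>> send_rows(motion=[[[-10,-12,-26],0],[[-20,-25,-26],0],[[-20,-25,-26],0],[[-20,-25,-26],0],[[-20,-25,-26],0]], gripper=0)

```text
time_s: 2.57
position: [0.2378, -0.4903, 0.3487]
tcp_rot: [[0.236, -0.972, -0.003], [-0.972, -0.236, 0.013], [-0.014, 0.0, -1.0]]
force: [0.3, 0.2, 0.2]
opening: 0.997
```

>>> send_rows(motion=[[[-20,-25,0],0],[[-20,-25,0],0],[[-20,-25,0],0],[[-20,-25,0],0],[[-20,-25,0],0]])

```text
time_s: 2.98
position: [0.3407, -0.3612, 0.3587]
tcp_rot: [[0.234, -0.972, 0.004], [-0.972, -0.234, -0.006], [0.007, -0.003, -1.0]]
force: [-0.7, -0.0, 0.2]
opening: 0.999
```

>>> send_rows(motion=[[[0,0,0],-0.12],[[0,0,0],-0.12],[[0,0,0],-0.12],[[0,0,0],-0.12],[[0,0,0],-0.12]])

```text
time_s: 3.4
position: [0.3452, -0.3523, 0.3603]
tcp_rot: [[0.76, -0.65, 0.007], [-0.65, -0.76, -0.005], [0.009, -0.001, -1.0]]
force: [-0.2, -0.2, -0.5]
opening: 1.0
```

>>> send_rows(motion=[[[0,0,0],-0.12],[[0,0,0],-0.12],[[0,0,0],-0.12],[[0,0,0],-0.12],[[0,0,0],-0.12]])

```text
time_s: 3.82
position: [0.3452, -0.3513, 0.3609]
tcp_rot: [[0.996, -0.083, 0.008], [-0.083, -0.997, -0.005], [0.008, 0.005, -1.0]]
force: [-0.0, 0.5, 0.3]
opening: 1.0
```

>>> send_rows(motion=[[[0,0,0],-0.12],[[0,0,0],-0.12],[[0,0,0],-0.12],[[0,0,0],-0.06],[[0,0,0],0]])

```text
time_s: 4.23
position: [0.3449, -0.3508, 0.3614]
tcp_rot: [[0.937, 0.35, 0.008], [0.35, -0.937, -0.006], [0.006, 0.008, -1.0]]
force: [-0.5, 0.6, -0.7]
opening: 1.004
```

>>> send_rows(motion=[[[28,-16,8],0.06],[[28,-16,8],0],[[28,-16,8],0],[[28,-16,8],0],[[10,-5,0],0]])

```text
time_s: 4.65
position: [0.4425, -0.2495, 0.3292]
tcp_rot: [[0.962, 0.271, 0.01], [0.271, -0.962, -0.011], [0.007, 0.013, -1.0]]
force: [-0.1, 0.4, -0.7]
opening: 1.001
```

Run:
```python
from rig import *
from h import *
s=bot.read_state();print(s["position"],s["joint_positions"].round(1))
W=capture("wrist");cv2.imwrite("pics/w1.png",W["image"])
for t in ["carrier_grip","full_cassette","empty_cassette_a","slide_carrier","hole_1","hole_3","hole_5"]:
    print(t,[(r["xy"],round(r["p"],2)) for r in place_of("wrist",t)][:4])
```

```text
[ 0.44247689 -0.24954946  0.32919356] [-42.   13.9  90.8  -0.1  74.4 -57.7]
carrier_grip [([320.0, 185.7], 0.73), ([323.1, 160.1], 0.62)]
full_cassette [([322.3, 152.4], 0.86)]
empty_cassette_a [([319.8, 119.7], 0.88), ([336.7, 253.1], 0.87), ([331.0, 34.3], 0.83), ([323.7, 184.3], 0.76)]
slide_carrier [([321.2, 152.3], 0.57), ([323.9, 157.0], 0.43)]
hole_1 [([323.5, 169.0], 0.98), ([323.7, 136.7], 0.9), ([325.0, 152.9], 0.88), ([322.2, 185.0], 0.86)]
hole_3 [([323.5, 169.0], 0.98), ([323.7, 136.7], 0.9), ([325.0, 152.9], 0.88), ([322.2, 185.0], 0.86)]
hole_5 [([323.5, 169.0], 0.98), ([323.7, 136.7], 0.9), ([325.0, 152.9], 0.88), ([322.2, 185.0], 0.86)]
```

View pics/w1.png

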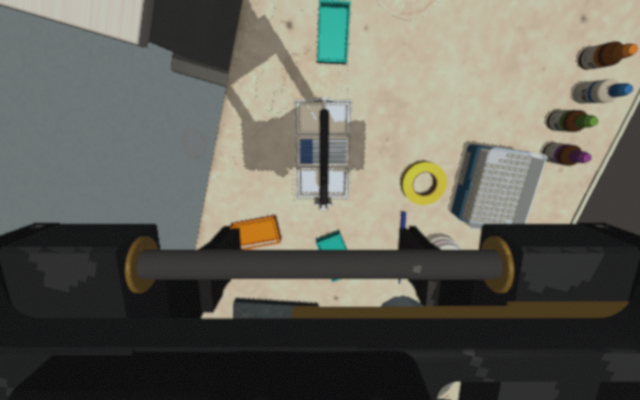

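Run:
```python
from rig import *
from h import *
W=capture("wrist");im=W["image"]
cv2.imwrite("pics/w1c.png",cv2.resize(im[90:220,230:420],None,fx=4,fy=4,interpolation=cv2.INTER_CUBIC))
sub=im[95:215,300:350];m=(sub.max(2)<40).astype(np.uint8)
n,l,st,c=cv2.connectedComponentsWithStats(m);k=1+np.argmax(st[1:,4]);ys,xs=np.where(l==k);pts=np.c_[xs+300,ys+95].astype(np.float32)
r=cv2.minAreaRect(pts);B=cv2.boxPoints(r);print(r);P=np.array([onz(W,p,.1) for p in B]);print(P.round(4),P.mean(0))
h=[(323.5,169),(323.7,136.7),(325,152.9),(322.2,185)]
for p in h: print(onz(W,p,.059).round(4))
for p in [(320,185.7),(323.1,160.1)]: print(onz(W,p,.092).round(4))
for p in [(322.3,152.4)]: print(onz(W,p,.003).round(4))
```

```text
((326.0, 147.5), (81.0, 6.0), 90.0)
[[ 0.4265 -0.1794  0.1   ]
 [ 0.4334 -0.1775  0.1   ]
 [ 0.4611 -0.2736  0.1   ]
 [ 0.4536 -0.2756  0.1   ]] [ 0.44364239 -0.22653207  0.1       ]
[ 0.4503 -0.2584  0.059 ]
[ 0.4385 -0.2156  0.059 ]
[ 0.4462 -0.2362  0.059 ]
[ 0.4547 -0.2809  0.059 ]
[ 0.4497 -0.2755  0.092 ]
[ 0.4444 -0.2421  0.092 ]
[ 0.4451 -0.2428  0.003 ]
```

View pics/w1c.png

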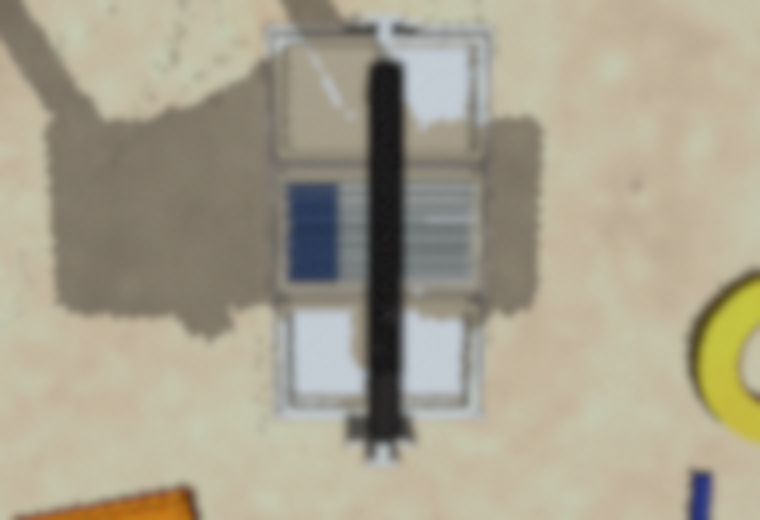

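Run:
```python
from rig import *
from h import *
W=capture("wrist");T=capture("top");S=capture("side")
f=lambda x,y:(230+x/4-.375,90+y/4-.375)
P=np.array([onz(W,f(*p),.104) for p in [(387,60),(382,440)]]);print(P,P.mean(0),np.linalg.norm(P[0]-P[1]))
C=np.array([onz(W,f(*p),.014) for p in [(268,28),(491,30),(484,415),(275,417)]]);print(C,C.mean(0),np.linalg.norm(C[0]-C[3]),np.linalg.norm(C[0]-C[1]))
s=bot.read_state();print(s["position"])
# compare model projection in all cams for pose guess
x,y,yaw=.4475,-.232,np.radians(16.5)
R=np.array([[np.cos(yaw),-np.sin(yaw),0],[np.sin(yaw),np.cos(yaw),0],[0,0,1]])
M=[(a,b,z) for z,a0,b0 in((.014,.042,.074),(.104,.006,.06),(.0,.042,.074)) for a in(-a0,a0) for b in(-b0,b0)]
E=np.array(M)@R.T+[x,y,0]
for n,d,(r0,r1,c0,c1),k in(("w",W,(90,220,230,420),4),("t",T,(190,270,320,440),5),("s",S,(220,320,250,360),5)):
    im=cv2.resize(d["image"][r0:r1,c0:c1],None,fx=k,fy=k,interpolation=2)
    for i,p in enumerate(proj(d,E)): cv2.circle(im,(int((p[0]-c0+.5)*k),int((p[1]-r0+.5)*k)),3,[(0,0,255),(0,255,255),(255,0,255)][i//4],-1)
    cv2.imwrite(f"pics/m_{n}.png",im)
a=cv2.imread("pics/m_t.png");b=cv2.imread("pics/m_s.png");w=cv2.imread("pics/m_w.png")
cv2.imwrite("pics/m_ws.png",np.hstack([cv2.resize(w,(500,342)),cv2.resize(a,(300,200)).copy() if 0 else np.vstack([cv2.resize(a,(300,200)),np.zeros((142,300,3),np.uint8)])]))
```

```text
[[ 0.42956063 -0.17573802  0.104     ]
 [ 0.460117   -0.28869742  0.104     ]] [ 0.44483882 -0.23221772  0.104     ] 0.11701930042672258
[[ 0.38678875 -0.17378843  0.014     ]
 [ 0.46502922 -0.15267597  0.014     ]
 [ 0.50504513 -0.29148537  0.014     ]
 [ 0.4259342  -0.31423216  0.014     ]] [ 0.44569933 -0.23304548  0.014     ] 0.1457971461551481 0.0810389239943249
[ 0.44092515 -0.25357048  0.33077489]
```

View pics/m_w.png

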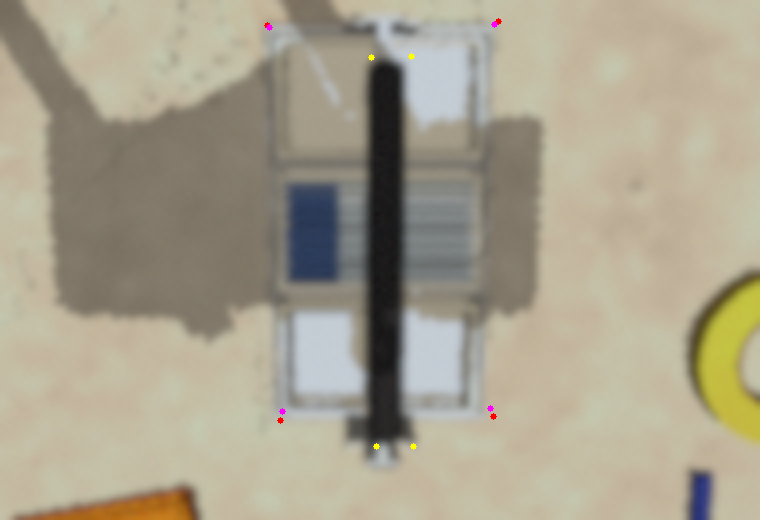

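View pics/m_t.png

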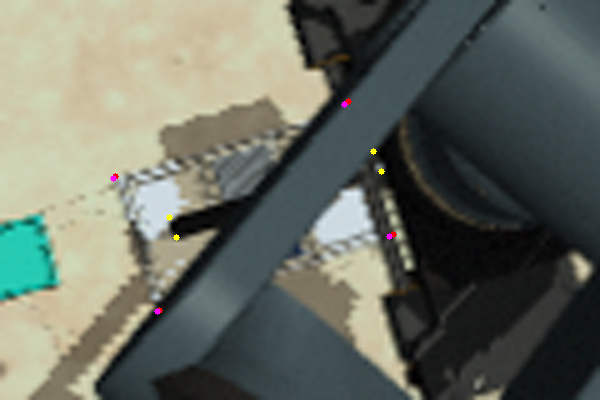

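View pics/m_s.png

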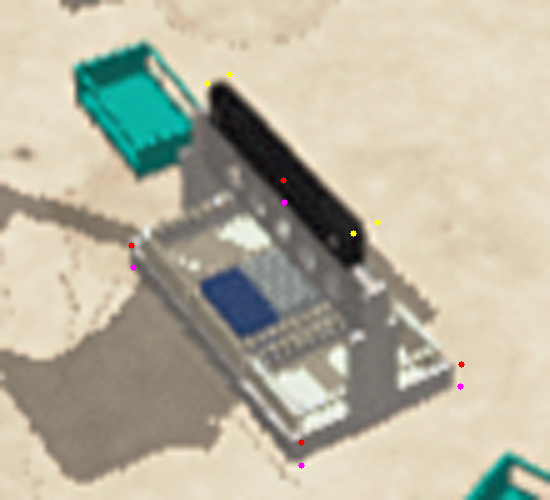

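>>> send_rows(motion=[[[9,-18,15],0],[[0,0,35],0],[[0,0,35],0],[[0,0,30],0],[[0,0,0],0]])

```text
time_s: 5.67
position: [0.4489, -0.2394, 0.2164]
tcp_rot: [[0.964, 0.266, 0.021], [0.266, -0.964, -0.024], [0.014, 0.029, -0.999]]
force: [0.4, 1.7, -0.6]
opening: 1.001
```

Run:
```python
from rig import *
from h import *
W=capture("wrist");im=W["image"]
cv2.imwrite("pics/w2.png",im)
s=bot.read_state();print(s["position"],s["tcp_rot"].round(3))
```

```text
[ 0.45012435 -0.24032623  0.21873457] [[ 0.964  0.266  0.024]
 [ 0.266 -0.963 -0.026]
 [ 0.016  0.032 -0.999]]
```

View pics/w2.png

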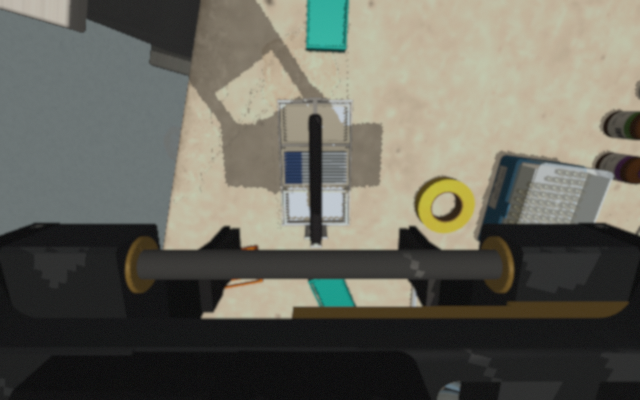

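```bash
cat > grip.py <<'E'
from rig import *
from h import *
import sys
W=capture("wrist");s=bot.read_state();p=s["position"];R=s["tcp_rot"]
im=W["image"]
x0,x1,y0,y1=map(int,sys.argv[1:5])
sub=im[y0:y1,x0:x1];m=(sub.max(2)<45).astype(np.uint8)
n,l,st,c=cv2.connectedComponentsWithStats(m);k=1+np.argmax(st[1:,4]);print(st[k])
ys,xs=np.where(l==k)
rows=np.unique(ys);cx=np.array([xs[ys==r].mean() for r in rows])+x0;f=np.polyfit(rows+y0,cx,1)
rr=np.array([rows[0]+y0,rows[-1]+y0]);A=onz(W,(np.polyval(f,rr[0]),rr[0]),.104);B=onz(W,(np.polyval(f,rr[1]),rr[1]),.104)
print("bar",A.round(4),B.round(4),np.linalg.norm(A-B),"yaw",np.degrees(np.arctan2(-(A-B)[0],(A-B)[1])))
print("tool yaw",np.degrees(np.arctan2(R[1,0],R[0,0])),"z",R[:,2].round(3),p.round(4),s["joint_positions"].round(1))
cv2.imwrite("pics/g.png",cv2.resize(im[y0-20:y1+20,x0-60:x1+60],None,fx=4,fy=4,interpolation=2))
E
python3 grip.py 300 335 105 228
```

```text
[   8    8   12  115 1156]
bar [ 0.4296 -0.1764  0.104 ] [ 0.4572 -0.2758  0.104 ] 0.10315370446508335 yaw 15.499497376846595
tool yaw 15.466965250542376 z [ 0.028 -0.029 -0.999] [ 0.4515 -0.2415  0.2208] [-40.5  20.8  99.8  -0.3  57.1 -55.8]
```

View pics/g.png

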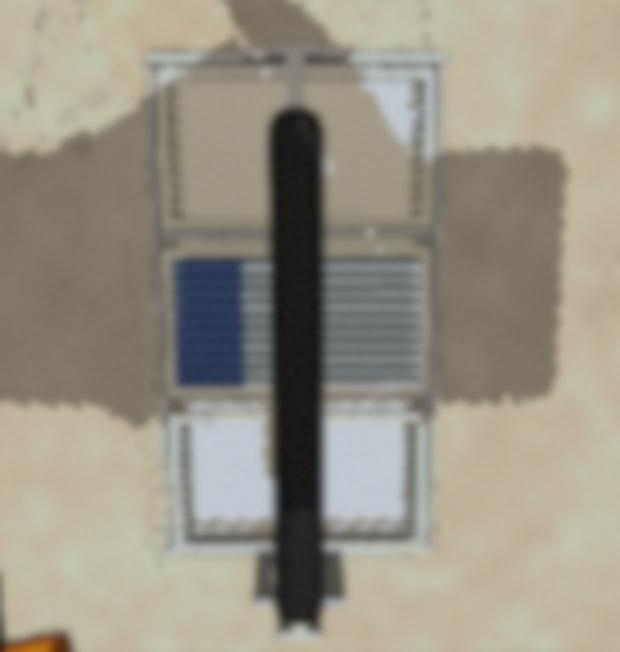

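>>> send_rows(motion=[[[-3,-5,12],0],[[-2,-4,16],0],[[-1,-3,16],0],[[0,-2,16],0],[[0,0,10],0]])

```text
time_s: 6.18
position: [0.4535, -0.2404, 0.1621]
tcp_rot: [[0.963, 0.264, 0.051], [0.266, -0.963, -0.049], [0.036, 0.061, -0.997]]
force: [-0.5, -0.5, 0.2]
opening: 1.001
```

Run:
```python
from rig import *
s=bot.read_state();print(s["position"],s["tcp_rot"].round(3),s["qvel"].round(2))
capture("side")
s=bot.read_state();print(s["position"],s["tcp_rot"].round(3),s["qvel"].round(2))
```

```text
[ 0.45347904 -0.24038914  0.16205906] [[ 0.963  0.264  0.051]
 [ 0.266 -0.963 -0.049]
 [ 0.036  0.061 -0.997]] [ -0.18   9.34   2.79  -0.26 -16.68  -0.09]
[ 0.4532601  -0.24039176  0.16089925] [[ 0.963  0.263  0.05 ]
 [ 0.266 -0.963 -0.048]
 [ 0.035  0.06  -0.998]] [-0.12 -0.78 -0.62 -0.1   3.21 -0.09]
```

>>> send_rows(motion=[[[-2,-2,-12],0],[[-2,-2,-12],0],[[-2,-2,-12],0],[[-2,-2,-12],0],[[0,0,-12],0]])

```text
time_s: 6.65
position: [0.4428, -0.235, 0.2271]
tcp_rot: [[0.963, 0.262, 0.055], [0.265, -0.963, -0.053], [0.039, 0.065, -0.997]]
force: [0.4, -0.2, 0.1]
opening: 1.0
```

>>> send_rows(motion=[[[0,0,0],0],[[0,0,0],0],[[0,0,0],0],[[0,0,0],0],[[0,0,0],0]])

```text
time_s: 7.07
position: [0.4464, -0.2384, 0.2342]
tcp_rot: [[0.963, 0.261, 0.066], [0.265, -0.962, -0.063], [0.047, 0.078, -0.996]]
force: [-0.6, -0.9, 0.2]
opening: 0.998
```

>>> send_rows(motion=[[[0,0,0],0],[[0,0,0],0],[[0,0,0],0],[[0,0,0],0],[[0,0,0],0]])

```text
time_s: 7.48
position: [0.4456, -0.2378, 0.2319]
tcp_rot: [[0.963, 0.261, 0.062], [0.265, -0.962, -0.059], [0.044, 0.074, -0.996]]
force: [0.2, 0.2, 0.7]
opening: 1.001
```

Run:
```python
from rig import *
for i in range(4):
  s=bot.read_state();print(s["time_s"],s["position"].round(4),s["tcp_rot"][:,2].round(4),s["joint_positions"].round(2),s["qvel"].round(2))
  capture("side")
```

```text
7.4833 [ 0.4456 -0.2378  0.2319] [ 0.0623 -0.0595 -0.9963] [-40.62  18.42 101.82  -0.32  54.82 -55.73] [ 0.01  0.32  0.14 -0.07 -0.03  0.04]
7.5333 [ 0.4456 -0.2378  0.2319] [ 0.0623 -0.0595 -0.9963] [-40.62  18.42 101.82  -0.32  54.82 -55.73] [ 0.02 -0.2  -0.02  0.01  0.06  0.04]
7.5833 [ 0.4456 -0.2378  0.232 ] [ 0.0625 -0.0596 -0.9963] [-40.62  18.42 101.82  -0.32  54.82 -55.74] [-0.01 -0.13 -0.2   0.07  0.02 -0.01]
7.6333 [ 0.4457 -0.2378  0.2321] [ 0.0627 -0.0597 -0.9962] [-40.62  18.41 101.81  -0.32  54.82 -55.73] [-0.04 -0.15 -0.06  0.01  0.01 -0.03]
```

>>> send_rows(motion=[[[0,0,-40],0],[[0,0,0],0],[[0,0,0],0],[[0,0,0],0],[[0,0,0],0]])

```text
time_s: 8.1
position: [0.4432, -0.2355, 0.2727]
tcp_rot: [[0.963, 0.261, 0.062], [0.265, -0.962, -0.059], [0.044, 0.074, -0.996]]
force: [-0.7, -0.5, 0.6]
opening: 0.999
```

>>> send_rows(motion=[[[0,0,40],0],[[0,0,0],0],[[0,0,0],0],[[0,0,0],0],[[0,0,0],0]])

```text
time_s: 8.52
position: [0.4462, -0.2383, 0.2324]
tcp_rot: [[0.963, 0.261, 0.062], [0.265, -0.962, -0.059], [0.044, 0.073, -0.996]]
force: [0.3, 0.4, -0.2]
opening: 0.999
```

>>> send_rows(motion=[[[0,0,-40],0],[[0,0,-40],0],[[0,0,0],0],[[0,0,0],0],[[0,0,0],0]])

```text
time_s: 8.93
position: [0.4418, -0.2339, 0.3205]
tcp_rot: [[0.963, 0.261, 0.067], [0.265, -0.962, -0.063], [0.048, 0.079, -0.996]]
force: [-0.7, 0.1, 0.1]
opening: 0.996
```

>>> send_rows(motion=[[[0,0,20],0],[[0,0,20],0],[[0,0,20],0],[[0,0,20],0],[[0,0,0],0]])

```text
time_s: 9.35
position: [0.4473, -0.2389, 0.2396]
tcp_rot: [[0.963, 0.261, 0.071], [0.266, -0.962, -0.067], [0.051, 0.083, -0.995]]
force: [-0.5, 0.9, 0.3]
opening: 0.995
```

>>> send_rows(motion=[[[0,0,0],0],[[0,0,0],0],[[0,0,0],0],[[0,0,0],0],[[0,0,0],0]])

```text
time_s: 9.77
position: [0.4473, -0.2388, 0.2409]
tcp_rot: [[0.963, 0.261, 0.071], [0.266, -0.962, -0.066], [0.051, 0.083, -0.995]]
force: [-0.8, 0.0, -0.2]
opening: 0.998
```

>>> send_rows(motion=[[[0,0,-40],0],[[0,0,-36],0],[[0,0,-30],0],[[0,0,-22],0],[[0,0,-16],0]])

```text
time_s: 10.18
position: [0.4354, -0.2279, 0.3889]
tcp_rot: [[0.963, 0.261, 0.066], [0.265, -0.962, -0.062], [0.047, 0.078, -0.996]]
force: [0.5, -0.1, -0.1]
opening: 0.999
```

>>> send_rows(motion=[[[0,0,-11],0],[[0,0,-7],0],[[0,0,-4],0],[[0,0,-2],0],[[0,0,0],0]])

```text
time_s: 10.6
position: [0.4349, -0.227, 0.4221]
tcp_rot: [[0.962, 0.261, 0.078], [0.266, -0.961, -0.073], [0.056, 0.091, -0.994]]
force: [-0.8, -0.5, -0.3]
opening: 0.995
```

>>> send_rows(motion=[[[22,33,0],0],[[22,33,0],0],[[22,33,0],0],[[0,0,0],0],[[0,0,0],0]])

```text
time_s: 11.02
position: [0.5226, -0.3029, 0.4244]
tcp_rot: [[0.963, 0.263, 0.063], [0.266, -0.962, -0.059], [0.045, 0.074, -0.996]]
force: [-0.5, 0.1, -0.6]
opening: 1.002
```

Run:
```python
from rig import *
s=bot.read_state();print(s["time_s"],s["position"].round(4),s["tcp_rot"][:,2].round(4),s["joint_positions"].round(2),s["qvel"].round(2))
```

```text
11.0167 [ 0.5226 -0.3029  0.4244] [ 0.0628 -0.0594 -0.9963] [-40.56  17.21  71.77  -0.25  86.06 -55.91] [-0.68  5.05 -2.98 -0.3  -2.99  0.02]
```

>>> send_rows(motion=[[[-22,-33,0],0],[[-22,-33,0],0],[[-22,-33,0],0],[[0,0,0],0],[[0,0,0],0]])

```text
time_s: 11.43
position: [0.4249, -0.2189, 0.4009]
tcp_rot: [[0.964, 0.263, 0.044], [0.264, -0.963, -0.044], [0.031, 0.054, -0.998]]
force: [0.8, -0.4, 0.8]
opening: 0.999
```

Run:
```python
from rig import *
s=bot.read_state();print(s["time_s"],s["position"].round(4),s["tcp_rot"][:,2].round(4),s["joint_positions"].round(2),s["qvel"].round(2))
```

```text
11.4333 [ 0.4249 -0.2189  0.4009] [ 0.0439 -0.0436 -0.9981] [-40.51   6.64  89.07  -0.27  80.76 -55.77] [ 0.66 -3.89  8.33  0.14  3.36 -0.07]
```

>>> send_rows(motion=[[[22,33,0],0],[[22,33,0],0],[[22,33,0],0],[[0,0,0],0],[[0,0,0],0]])

```text
time_s: 11.85
position: [0.5112, -0.2929, 0.4016]
tcp_rot: [[0.964, 0.265, 0.032], [0.266, -0.963, -0.033], [0.022, 0.041, -0.999]]
force: [-0.7, -0.1, 0.4]
opening: 0.997
```

>>> send_rows(motion=[[[-22,-33,0],0],[[-22,-33,0],0],[[-22,-33,0],0],[[0,0,0],0],[[0,0,0],0]])

```text
time_s: 12.27
position: [0.4158, -0.2109, 0.3887]
tcp_rot: [[0.964, 0.264, 0.023], [0.265, -0.964, -0.026], [0.015, 0.031, -0.999]]
force: [1.0, -0.4, -0.0]
opening: 1.0
```

>>> send_rows(motion=[[[0,0,0],0],[[0,0,0],0],[[0,0,0],0],[[0,0,0],0],[[0,0,0],0]])

```text
time_s: 12.68
position: [0.4175, -0.2122, 0.3908]
tcp_rot: [[0.964, 0.264, 0.027], [0.265, -0.964, -0.029], [0.018, 0.035, -0.999]]
force: [-0.1, -0.4, 0.1]
opening: 1.0
```

>>> send_rows(motion=[[[22,33,0],0],[[22,33,0],0],[[22,33,0],0],[[0,0,0],0],[[0,0,0],0]])

```text
time_s: 13.1
position: [0.5102, -0.2928, 0.3911]
tcp_rot: [[0.964, 0.264, 0.022], [0.265, -0.964, -0.025], [0.015, 0.03, -0.999]]
force: [-0.2, 0.5, -0.2]
opening: 0.998
```

>>> send_rows(motion=[[[-22,-33,0],0],[[-22,-33,0],0],[[-12,-18,0],0],[[0,0,0],0],[[0,0,0],0]])

```text
time_s: 13.52
position: [0.4315, -0.2254, 0.3821]
tcp_rot: [[0.965, 0.263, 0.016], [0.263, -0.965, -0.02], [0.01, 0.023, -1.0]]
force: [-0.2, -0.5, 0.3]
opening: 1.003
```

>>> send_rows(motion=[[[0,0,40],0],[[0,0,0],0],[[0,0,0],0],[[0,0,40],0],[[0,0,0],0]])

```text
time_s: 13.93
position: [0.4357, -0.2295, 0.305]
tcp_rot: [[0.965, 0.263, 0.023], [0.263, -0.964, -0.026], [0.016, 0.031, -0.999]]
force: [-2.2, 0.8, -1.2]
opening: 0.999
```

>>> send_rows(motion=[[[0,0,0],0],[[0,0,40],0],[[0,0,0],0],[[0,0,0],0],[[0,0,0],0]])

```text
time_s: 14.35
position: [0.4464, -0.2389, 0.2773]
tcp_rot: [[0.964, 0.262, 0.041], [0.264, -0.964, -0.041], [0.028, 0.05, -0.998]]
force: [0.1, 0.3, 0.0]
opening: 1.0
```

>>> send_rows(motion=[[[-2,-4,35],0],[[-2,-4,40],0],[[-1,-4,35],0],[[0,0,20],0],[[0,0,0],0]])

```text
time_s: 14.77
position: [0.4582, -0.2459, 0.1606]
tcp_rot: [[0.963, 0.261, 0.071], [0.265, -0.962, -0.067], [0.051, 0.083, -0.995]]
force: [-0.1, 0.5, 0.3]
opening: 1.007
```

>>> send_rows(motion=[[[0,0,0],0],[[0,0,0],0],[[0,0,0],0],[[0,0,0],0],[[0,0,0],0]])

```text
time_s: 15.18
position: [0.4643, -0.2507, 0.1703]
tcp_rot: [[0.962, 0.26, 0.084], [0.266, -0.961, -0.078], [0.061, 0.097, -0.993]]
force: [-0.4, 0.4, -0.0]
opening: 0.999
```

```bash
python3 grip.py 300 335 90 240
```

```text
[  0  15   4 135 285]
bar [ 0.4374 -0.1868  0.104 ] [ 0.4632 -0.2845  0.104 ] 0.10109834737980365 yaw 14.804569399754252
tool yaw 15.46839077343554 z [ 0.085 -0.078 -0.993] [ 0.4644 -0.2508  0.1705] [-40.3  24.8 103.9  -0.4  44.7 -55.4]
```

View pics/g.png

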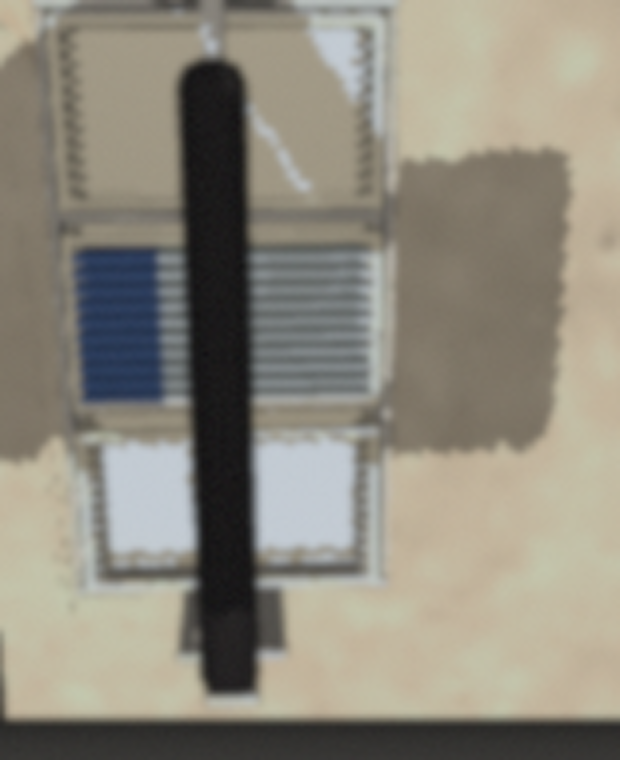

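>>> send_rows(motion=[[[22,33,0],0],[[22,33,0],0],[[22,33,0],0],[[0,0,0],0],[[0,0,0],0]])

```text
time_s: 15.65
position: [0.5507, -0.3253, 0.1834]
tcp_rot: [[0.962, 0.261, 0.077], [0.267, -0.961, -0.071], [0.055, 0.089, -0.995]]
force: [0.1, 0.9, -0.8]
opening: 1.001
```

>>> send_rows(motion=[[[-22,-33,0],0],[[-22,-33,0],0],[[-22,-33,0],0],[[-22,-33,0],0],[[0,0,0],0]])

```text
time_s: 16.07
position: [0.4249, -0.217, 0.1642]
tcp_rot: [[0.963, 0.26, 0.076], [0.266, -0.961, -0.072], [0.055, 0.089, -0.994]]
force: [-1.7, 1.6, -0.1]
opening: 0.999
```

>>> send_rows(motion=[[[6,8,25],0],[[4,4,20],0],[[0,2,15],0],[[0,0,8],0],[[0,0,4],0]])

```text
time_s: 16.48
position: [0.4384, -0.2272, 0.0954]
tcp_rot: [[0.962, 0.262, 0.076], [0.267, -0.961, -0.071], [0.054, 0.089, -0.995]]
force: [-0.2, 0.7, -0.8]
opening: 0.998
```

>>> send_rows(motion=[[[0,0,0],0],[[0,0,0],0],[[0,0,0],0],[[0,0,0],0],[[0,0,0],0]])

```text
time_s: 16.9
position: [0.4383, -0.2269, 0.0969]
tcp_rot: [[0.962, 0.262, 0.077], [0.268, -0.961, -0.072], [0.055, 0.09, -0.994]]
force: [-0.5, -0.1, 0.4]
opening: 0.999
```

Run:
```python
from rig import *
from h import *
W=capture("wrist");cv2.imwrite("pics/w3.png",W["image"])
S=capture("side");cv2.imwrite("pics/s3.png",cv2.resize(S["image"][200:340,200:400],None,fx=4,fy=4,interpolation=2))
s=bot.read_state();p=s["position"];R=s["tcp_rot"];g=p-.019*R[:,2]
print(p,R.round(3),"gp",g, "corr tool",(R.T@(np.array([.4455,-.2335,.096])-g)*1000).round(1))
```

```text
[ 0.4382458  -0.22692109  0.09686852] [[ 0.962  0.262  0.077]
 [ 0.268 -0.961 -0.072]
 [ 0.055  0.09  -0.994]] gp [ 0.4367857  -0.22555693  0.11576315] corr tool [ 5.2  8.1 20.9]
```

View pics/w3.png

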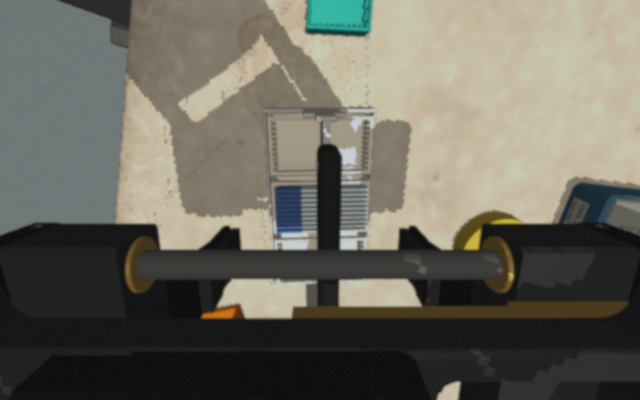

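View pics/s3.png

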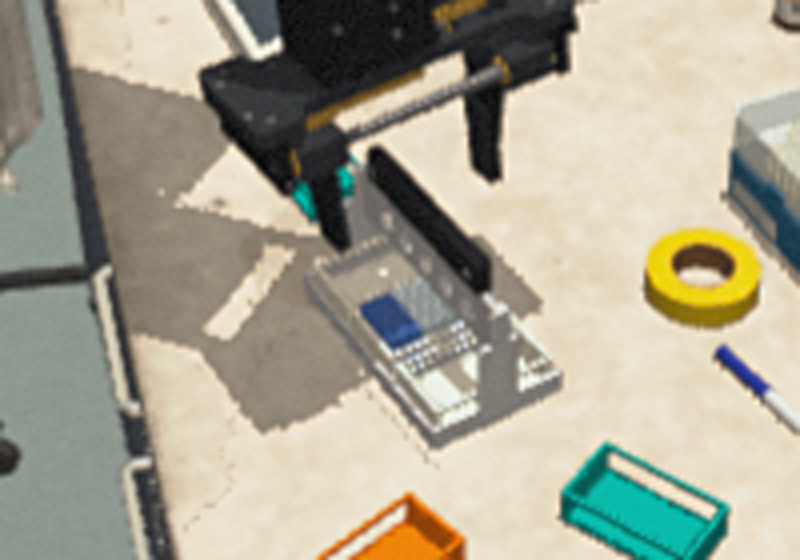

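Side (crop) shows the fingers straddling the black bar, with about 20 mm still to go down and 8 mm along the bar.

>>> send_rows(motion=[[[3,4,9],0],[[2,2,6],0],[[1,1,4],0],[[0,1,2],0],[[0,0,1],0]])

```text
time_s: 17.42
position: [0.4497, -0.2361, 0.0745]
tcp_rot: [[0.962, 0.262, 0.079], [0.268, -0.961, -0.073], [0.056, 0.092, -0.994]]
force: [0.1, 0.2, 1.2]
opening: 1.0
```

Run:
```python
from rig import *
from h import *
s=bot.read_state();p=s["position"];R=s["tcp_rot"];g=p-.019*R[:,2]
print(R[:,2].round(3),"gp",g, "corr tool",(R.T@(np.array([.4455,-.2335,.096])-g)*1000).round(1))
```

```text
[ 0.079 -0.073 -0.994] gp [ 0.44819848 -0.23472366  0.09338063] corr tool [-2.1 -1.6 -2.9]
```

Now close.

>>> send_rows(motion=[[[-2,-2,-3],0],[[0,0,0],0],[[0,0,0],0],[[0,0,0],0],[[0,0,0],0]], gripper=1)

```text
time_s: 17.83
position: [0.446, -0.2338, 0.0766]
tcp_rot: [[0.962, 0.262, 0.077], [0.267, -0.961, -0.072], [0.055, 0.09, -0.994]]
force: [-0.2, -0.4, -0.1]
opening: 0.706
```

>>> send_rows(motion=[[[0,0,0],0],[[0,0,0],0],[[0,0,0],0],[[0,0,0],0],[[0,0,0],0]])

```text
time_s: 18.25
position: [0.4462, -0.2339, 0.0772]
tcp_rot: [[0.962, 0.262, 0.078], [0.268, -0.961, -0.073], [0.056, 0.091, -0.994]]
force: [-0.1, -0.1, -0.4]
opening: 0.323
```

>>> send_rows(motion=[[[0,0,0],0],[[0,0,0],0],[[0,0,0],0],[[0,0,0],0],[[0,0,0],0]])

```text
time_s: 18.67
position: [0.4455, -0.2341, 0.0777]
tcp_rot: [[0.962, 0.264, 0.076], [0.269, -0.96, -0.073], [0.054, 0.091, -0.994]]
force: [-1.4, -1.1, 1.8]
opening: 0.142
```

Run:
```python
from rig import *
from h import *
s=bot.read_state();p=s["position"];R=s["tcp_rot"];print(s["opening"],s["force"],s["moment"])
W=capture("wrist");S=capture("side");cv2.imwrite("pics/s4.png",cv2.resize(S["image"][200:340,200:400],None,fx=4,fy=4,interpolation=2))
```

```text
0.14160589790150038 [-1.40319721 -1.09349606  1.78069198] [-0.16303737  0.36961581 -0.00744583]
```

View pics/s4.png

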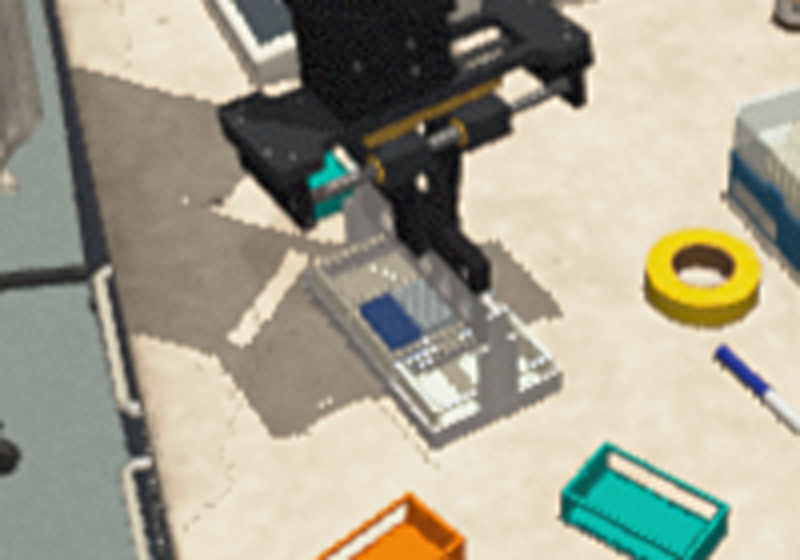

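>>> send_rows(motion=[[[0,0,-6],0],[[0,0,-12],0],[[0,0,-16],0],[[0,0,-16],0],[[0,0,-16],0]])

```text
time_s: 19.18
position: [0.438, -0.2261, 0.1413]
tcp_rot: [[0.963, 0.261, 0.068], [0.266, -0.962, -0.063], [0.049, 0.079, -0.996]]
force: [0.3, 0.3, -2.4]
opening: 0.136
```

>>> send_rows(motion=[[[0,0,-16],0],[[0,0,-14],0],[[0,0,-10],0],[[0,0,-6],0],[[0,0,-3],0]])

```text
time_s: 19.6
position: [0.4343, -0.2207, 0.1943]
tcp_rot: [[0.963, 0.26, 0.071], [0.265, -0.962, -0.061], [0.052, 0.078, -0.996]]
force: [-0.9, 0.3, -2.9]
opening: 0.135
```

Run:
```python
from rig import *
from h import *
s=bot.read_state();p=s["position"];R=s["tcp_rot"];print(s["opening"],s["force"],s["moment"])
S=capture("side");cv2.imwrite("pics/s5.png",cv2.resize(S["image"][80:330,180:420],None,fx=2.4,fy=2.4,interpolation=2))
s=bot.read_state();print(s["position"],s["tcp_rot"].round(3))
```

```text
0.13525003578991102 [-0.90550184  0.30511674 -2.85216994] [ 0.04902952 -0.04881443  0.02054502]
[ 0.43444566 -0.22080523  0.19450576] [[ 0.963  0.26   0.071]
 [ 0.265 -0.962 -0.062]
 [ 0.053  0.078 -0.996]]
```

View pics/s5.png

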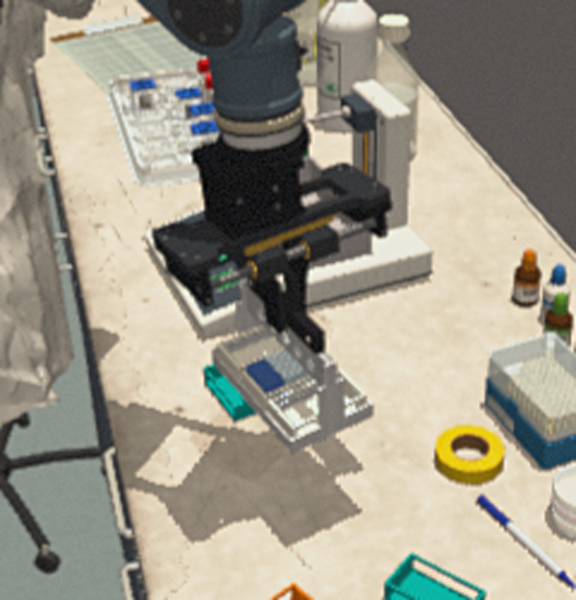

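>>> send_rows(motion=[[[3,-8,-3],0.03],[[5,-16,-5],0.04],[[8,-24,-5],0.04],[[8,-28,-5],0.02],[[8,-30,-5],0]])

```text
time_s: 20.07
position: [0.4463, -0.1116, 0.2091]
tcp_rot: [[0.991, 0.116, 0.069], [0.12, -0.991, -0.063], [0.061, 0.07, -0.996]]
force: [0.5, 0.1, -1.6]
opening: 0.135
```

>>> send_rows(motion=[[[8,-30,-5],0],[[8,-30,-5],0],[[8,-30,-5],0],[[8,-30,-5],0],[[8,-28,-5],0]])

```text
time_s: 20.48
position: [0.4646, 0.0492, 0.2228]
tcp_rot: [[0.992, 0.112, 0.061], [0.116, -0.992, -0.059], [0.054, 0.066, -0.996]]
force: [-0.1, 0.8, -1.6]
opening: 0.139
```

Run:
```python
from rig import *
from h import *
s=bot.read_state();p=s["position"];R=s["tcp_rot"];print(p,R.round(3),s["joint_positions"].round(1))
print("yaw",np.degrees(np.arctan2(R[1,0],R[0,0])),"delta",(R.T@(np.array([.478,.151,.235])-p)*1000).round(1))
```

```text
[0.46458989 0.04919101 0.22278277] [[ 0.992  0.112  0.061]
 [ 0.116 -0.992 -0.059]
 [ 0.054  0.066 -0.996]] [ -5.7  16.9 106.2  -3.8  53.2 -10. ]
yaw 6.648436804146216 delta [ 25.7 -98.6 -17.4]
```

>>> send_rows(motion=[[[6,-25,-4],-0.01],[[6,-20,-4],-0.01],[[5,-15,-3],0],[[4,-11,-3],0],[[3,-8,-2],0]])

```text
time_s: 20.9
position: [0.4749, 0.1414, 0.2311]
tcp_rot: [[0.989, 0.139, 0.053], [0.142, -0.988, -0.056], [0.045, 0.063, -0.997]]
force: [-0.5, -0.2, -1.3]
opening: 0.138
```

>>> send_rows(motion=[[[0,-5,0],0],[[0,-2,0],0],[[0,0,0],0],[[0,0,0],0],[[0,0,0],0]])

```text
time_s: 21.32
position: [0.4724, 0.1489, 0.2281]
tcp_rot: [[0.989, 0.141, 0.048], [0.143, -0.988, -0.056], [0.04, 0.063, -0.997]]
force: [0.2, 1.2, -2.0]
opening: 0.135
```

```bash
cat > look.py <<'E'
from rig import *
from h import *
import sys
k=sys.argv[1]
s=bot.read_state();p=s["position"];R=s["tcp_rot"];print(s["time_s"],p.round(4),R.round(3).tolist(),s["joint_positions"].round(1),s["opening"].__round__(3),s["force"].round(1))
W=capture("wrist");cv2.imwrite(f"pics/w{k}.png",W["image"])
S=capture("side");cv2.imwrite(f"pics/s{k}.png",cv2.resize(S["image"][80:240,220:400],None,fx=4,fy=3.75,interpolation=2))
T=capture("top");cv2.imwrite(f"pics/t{k}.png",cv2.resize(T["image"][130:270,180:330],None,fx=4,fy=4,interpolation=2))
for c in("wrist","side","top"):
  for t in("hook_tip","hook_seat","hole_3"): print(c,t,[(r["xy"],round(r["p"],2)) for r in place_of(c,t)][:5])
E
python3 look.py 6
```

```text
21.3167 [0.4724 0.1489 0.2281] [[0.989, 0.141, 0.048], [0.143, -0.988, -0.056], [0.04, 0.063, -0.997]] [  6.8  19.3 101.1  -4.2  57.3   0.8] 0.135 [ 0.2  1.2 -2. ]
wrist hook_tip [([407.2, 217.5], 0.88)]
wrist hook_seat [([439.7, 209.7], 0.85), ([440.1, 212.8], 0.56)]
wrist hole_3 []
side hook_tip [([292.7, 128.8], 0.55)]
side hook_seat [([306.0, 130.1], 0.77)]
side hole_3 [([282.3, 136.3], 0.95), ([275.0, 125.6], 0.74), ([282.5, 132.3], 0.73), ([277.2, 127.7], 0.72)]
top hook_tip []
top hook_seat [([232.5, 222.0], 0.66)]
top hole_3 [([239.1, 215.0], 0.84), ([244.6, 212.4], 0.72)]
```

View pics/w6.png

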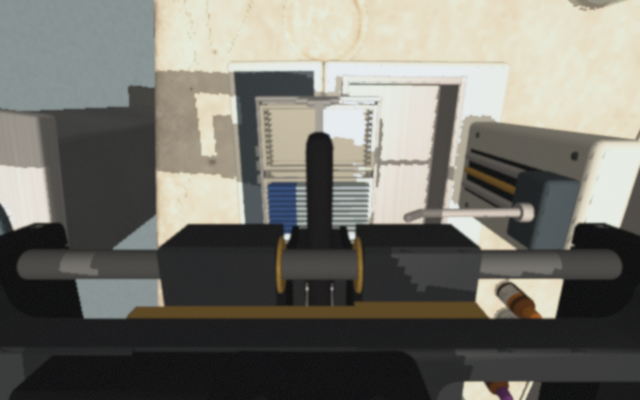

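View pics/s6.png

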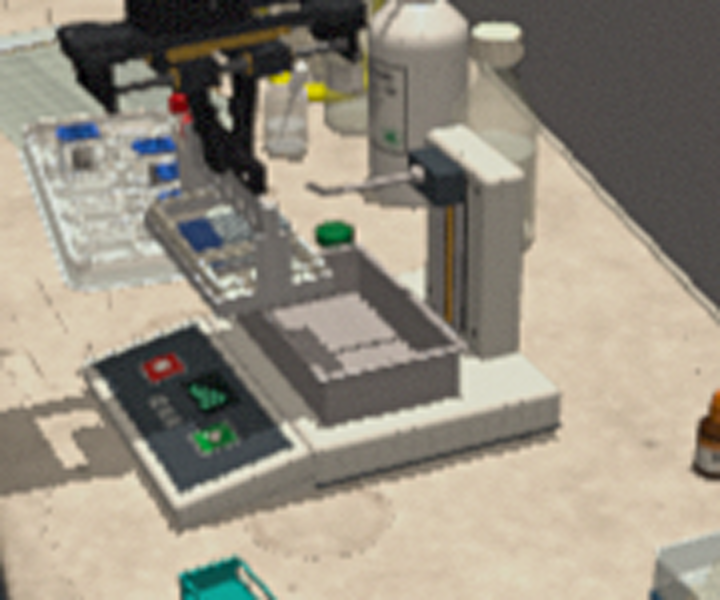

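View pics/t6.png

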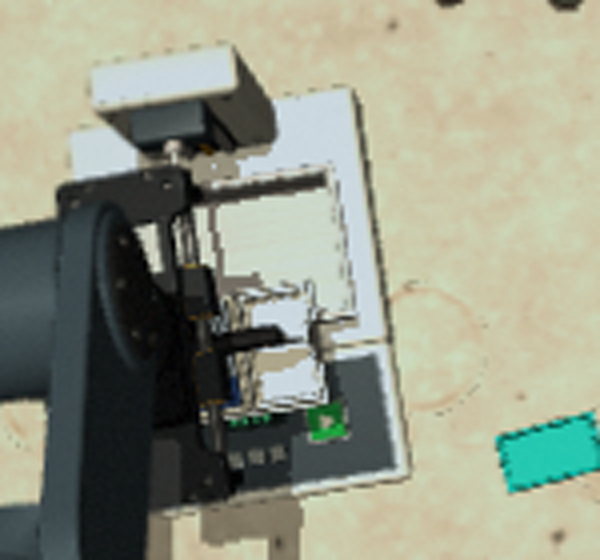

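```bash
python3 - <<'E'
from rig import *
from h import *
W=capture("wrist");S=capture("side");T=capture("top")
a=(407.5,217.5);b=(298,129.7);c=(226.5,197)
print("WST",tri([(W,a),(S,b),(T,c)]).round(4),"WS",tri([(W,a),(S,b)]).round(4),"ST",tri([(S,b),(T,c)]).round(4),"WT",tri([(W,a),(T,c)]).round(4))
for z in(.191,.199): print(z,"W",onz(W,a,z).round(4),"S",onz(S,b,z).round(4),"T",onz(T,c,z).round(4))
# wire collar side: wrist (520,211), top (223.5,168)->, side crop (405,180)
a2=(520,211);b2=(220+412/4,80+180/3.75);c2=(223.5,168)
print("root W",onz(W,a2,.191).round(4),"S",onz(S,b2,.191).round(4),"T",onz(T,c2,.191).round(4),"seat?W",onz(W,(432,214),.191))
s=bot.read_state();p=s["position"];R=s["tcp_rot"]
print("hole est from side",tri([(S,(282.3,136.3)),(W,(320,150))]) )
# predicted hole3 px in side from TCP: hole = tcp+ .018 along z
h=p+.018*R[:,2];print("hole pred",h,proj(S,h),proj(W,h))
E
python3 - <<'E'
import cv2
a=cv2.imread("pics/s6.png");cv2.imwrite("pics/s6c.png",cv2.resize(a[130:320,120:460],None,fx=2.3,fy=2.3,interpolation=2))
E
```

```text
WST [0.5309 0.1595 0.1979] WS [0.5318 0.1593 0.1977] ST [0.5308 0.1595 0.1978] WT [0.5297 0.1597 0.1995]
0.191 W [0.5339 0.1571 0.191 ] S [0.5357 0.173  0.191 ] T [0.5303 0.1612 0.191 ]
0.199 W [0.5307 0.1598 0.199 ] S [0.5317 0.1571 0.199 ] T [0.529  0.1595 0.199 ]
root W [0.6102 0.1717 0.191 ] S [0.6058 0.1629 0.191 ] T [0.6075 0.1703 0.191 ] seat?W [0.55004204 0.16168879 0.191     ]
hole est from side [0.48163716 0.18879058 0.16895641]
hole pred [0.47357106 0.14857668 0.21047819] [[277.86671212 129.96394096]] [[318.64637804 230.22472159]]
```

View pics/s6c.png

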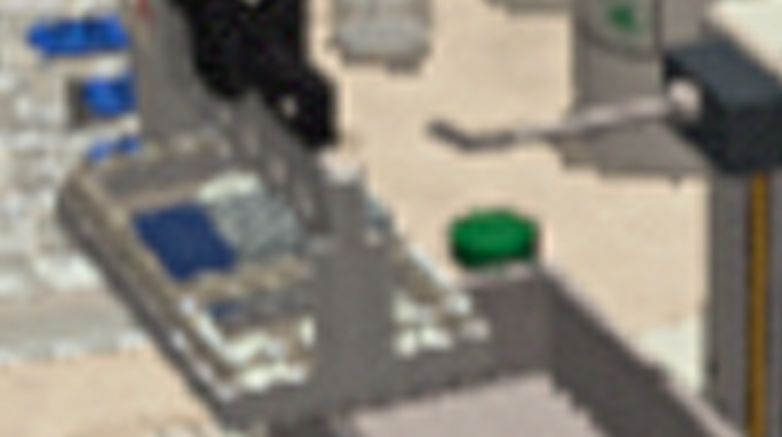

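```bash
cat > model.py <<'E'
from h import *
p0=np.array([.4455,-.2341,.0777]);R0=np.array([[0.962,0.264,0.076],[0.269,-0.96,-0.073],[0.054,0.091,-0.994]])
y=np.radians(15.5);Rc0=np.array([[np.cos(y),-np.sin(y),0],[np.sin(y),np.cos(y),0],[0,0,1]]);c0=np.array([.4452,-.233,0])
Rrel=R0.T@Rc0;trel=R0.T@(c0-p0)
def carrier(s,dR=np.eye(3)):
    R=s["tcp_rot"];p=s["position"];return p+R@trel,R@Rrel
pts={"hole":[(0,v,.059) for v in(.043,.0215,0,-.0215,-.043)],"tray":[(a,b,.014) for a,b in((-.042,-.074),(.042,-.074),(.042,.074),(-.042,.074))],
"trayb":[(a,b,.0) for a,b in((-.042,-.074),(.042,-.074),(.042,.074),(-.042,.074))],"bar":[(0,-.06,.104),(0,.06,.104)]}
def overlay(d,s,box,k,name):
    t,R=carrier(s);r0,r1,c0_,c1=box
    im=cv2.resize(d["image"][r0:r1,c0_:c1],None,fx=k,fy=k,interpolation=cv2.INTER_CUBIC)
    for n,col in(("hole",(0,0,255)),("tray",(0,255,255)),("trayb",(255,0,255)),("bar",(0,255,0))):
        for q in proj(d,np.array(pts[n])@R.T+t): cv2.circle(im,(int((q[0]-c0_+.5)*k),int((q[1]-r0+.5)*k)),3,col,-1)
    cv2.imwrite(name,im)
E
python3 - <<'E'
from rig import *
from model import *
s=bot.read_state();W=capture("wrist");S=capture("side")
t,R=carrier(s);print(t.round(4),R.round(3));print("hole3",(t+R@[0,0,.059]).round(4))
overlay(S,s,(100,170,240,330),8,"pics/o6s.png");overlay(W,s,(50,250,200,420),3,"pics/o6w.png")
E
```

```text
[0.4712 0.1528 0.1508] [[ 0.99  -0.143  0.018]
 [ 0.143  0.989 -0.026]
 [-0.013  0.028  0.999]]
hole3 [0.4722 0.1512 0.2098]
```

View pics/o6s.png

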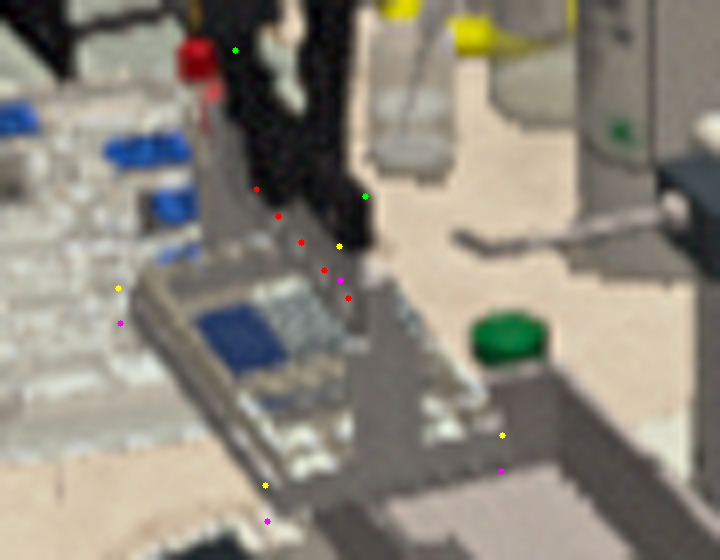

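View pics/o6w.png

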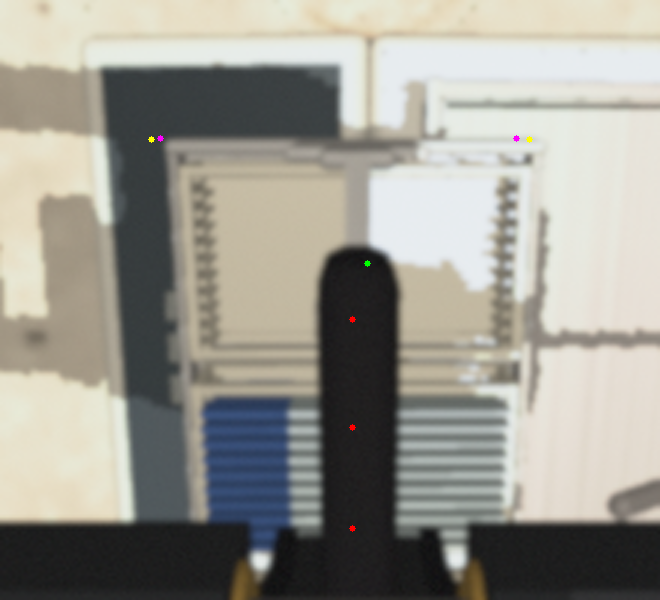

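```bash
cat >> model.py <<'E'
# pads align the bar: carrier x = tool x, bar centred
from scipy.spatial.transform import Rotation as Ro
phi=np.arctan2(.091,.994)
def setrel(phi,ty,gz):
    global Rrel,trel
    # carrier y = -tool y cos + ..., carrier z = -tool z rotated about tool x by phi
    Rrel=Ro.from_rotvec([np.pi+phi,0,0]).as_matrix()
    # TCP sits at carrier (0,ty,gz)
    trel=-Rrel@np.array([0,ty,gz])
setrel(-phi,-.0011,.0777)
E
python3 - <<'E'
from rig import *
import model
from model import *
s=bot.read_state();W=capture("wrist");S=capture("side")
for f in(phi,-phi):
    model.setrel(f,-.0011,.0777);t,R=carrier(s);print(f,t.round(4),R.round(3).tolist(),"hole3",(t+R@[0,0,.059]).round(4))
    print("at grasp",(R0@model.Rrel).round(3).tolist())
E
```

```text
0.09129480775034847 [0.4753 0.1534 0.1508] [[0.989, -0.145, -0.036], [0.144, 0.989, -0.034], [0.04, 0.029, 0.999]] hole3 [0.4732 0.1513 0.2098]
at grasp [[0.962, -0.27, -0.052], [0.269, 0.963, -0.015], [0.054, -0.0, 0.998]]
-0.09129480775034847 [0.4773 0.1394 0.1515] [[0.989, -0.136, -0.062], [0.144, 0.979, 0.146], [0.04, -0.153, 0.987]] hole3 [0.4737 0.148  0.2098]
at grasp [[0.962, -0.256, -0.1], [0.269, 0.949, 0.16], [0.054, -0.181, 0.982]]
```

```bash
sed -i 's/^setrel(-phi/setrel(phi/' model.py
python3 - <<'E'
from rig import *
from model import *
s=bot.read_state();W=capture("wrist");S=capture("side")
overlay(S,s,(100,170,240,330),8,"pics/o7s.png");overlay(W,s,(50,250,200,420),3,"pics/o7w.png")
E
```

```text
(no output)
```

View pics/o7s.png

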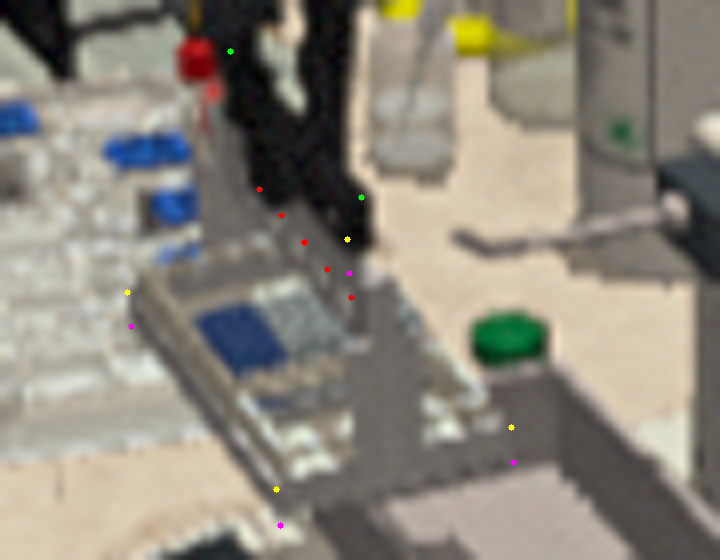

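View pics/o7w.png

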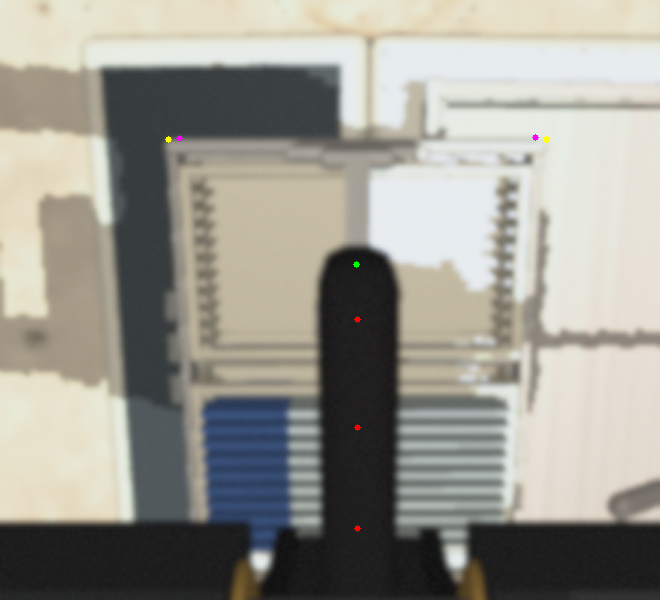

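>>> send_rows(motion=[[[5,0,2],0],[[9,0,3],0],[[9,0,3],0],[[7,0,2],0],[[5,0,1],0]])

```text
time_s: 22.78
position: [0.5109, 0.1545, 0.218]
tcp_rot: [[0.989, 0.141, 0.05], [0.144, -0.988, -0.056], [0.041, 0.062, -0.997]]
force: [0.3, 0.2, -1.5]
opening: 0.137
```

>>> send_rows(motion=[[[3,0,0],0],[[1,0,0],0],[[0,0,0],0],[[0,0,0],0],[[0,0,0],0]])

```text
time_s: 23.2
position: [0.5173, 0.1551, 0.217]
tcp_rot: [[0.989, 0.141, 0.049], [0.144, -0.988, -0.056], [0.04, 0.062, -0.997]]
force: [0.7, 0.0, -2.5]
opening: 0.134
```

```bash
cat > step.py <<'E'
from rig import *
import model,sys
from model import *
model.setrel(phi,-.0025,.0767)
s=bot.read_state();t,R=carrier(s);h=t+R@np.array([0,0,.059])
tip=np.array([.5305,.1595,.1985]);u=np.array([.9903,.139,0]);v=np.array([-.139,.9903,0])
d=h-tip
print(s["time_s"],"opening",round(s["opening"],3),"F",s["force"].round(1),"tool",s["tcp_rot"].round(3).tolist())
print("hole rel tip (stainer x,y,z mm)",np.round([1000*d@u,1000*d@v,1000*d[2]],1),"strip yaw",np.degrees(np.arctan2(R[1,0],R[0,0])).round(2),"carr z",R[:,2].round(3))
Rt=s["tcp_rot"]
print("unit stainer x in tool",(Rt.T@u).round(3),"y",(Rt.T@v).round(3),"up",(Rt.T@[0,0,1]).round(3))
if len(sys.argv)>1:
    k=sys.argv[1];W=capture("wrist");S=capture("side")
    cv2.imwrite(f"pics/w{k}.png",cv2.resize(W["image"][40:280,180:560],None,fx=2,fy=2))
    overlay(S,s,(100,170,240,330),8,f"pics/s{k}.png")
E
python3 step.py 8
```

```text
23.2 opening 0.134 F [ 0.7  0.  -2.5] tool [[0.989, 0.141, 0.049], [0.144, -0.988, -0.056], [0.04, 0.062, -0.997]]
hole rel tip (stainer x,y,z mm) [-13.    0.5   0.9] strip yaw 8.27 carr z [-0.036 -0.034  0.999]
unit stainer x in tool [0.999 0.002 0.041] y [ 0.005 -0.998 -0.062] up [ 0.04   0.062 -0.997]
```

View pics/s8.png

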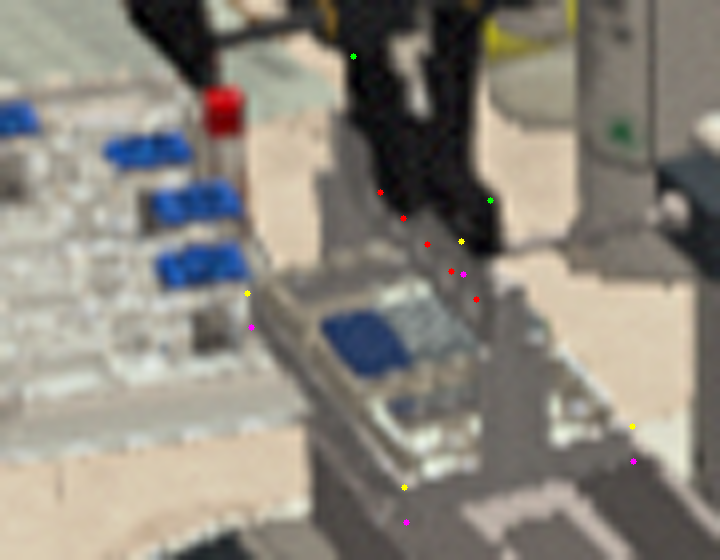

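View pics/w8.png

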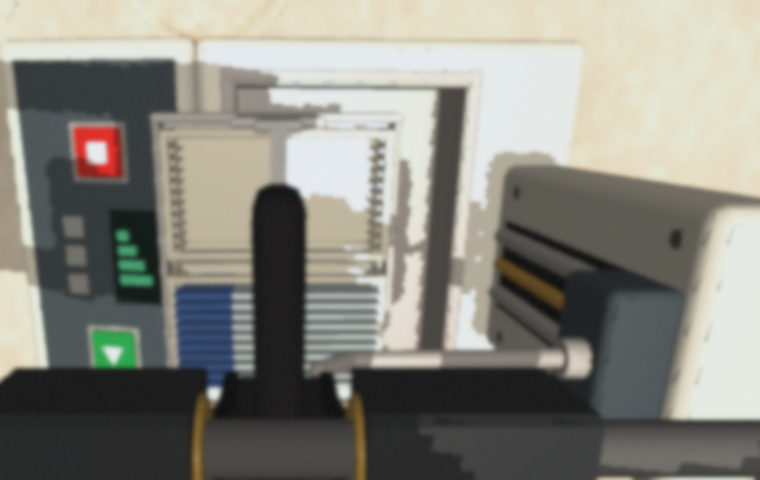

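>>> send_rows(motion=[[[3,0,1.5],0],[[3,0,0.5],0],[[3,0,0],0],[[2,0,0],0],[[1,0,0],0]])

```text
time_s: 23.72
position: [0.5296, 0.1569, 0.2159]
tcp_rot: [[0.989, 0.141, 0.049], [0.144, -0.988, -0.056], [0.041, 0.062, -0.997]]
force: [0.2, 1.1, -2.6]
opening: 0.135
```

```bash
python3 step.py
```

```text
23.7167 opening 0.135 F [ 0.2  1.1 -2.6] tool [[0.989, 0.141, 0.049], [0.144, -0.988, -0.056], [0.041, 0.062, -0.997]]
hole rel tip (stainer x,y,z mm) [-0.5  0.6 -0.2] strip yaw 8.28 carr z [-0.036 -0.034  0.999]
unit stainer x in tool [0.999 0.003 0.041] y [ 0.005 -0.998 -0.062] up [ 0.041  0.062 -0.997]
```

>>> send_rows(motion=[[[2,0,0],0],[[2,0,1],0],[[1,0,1],0],[[1,0,1],0],[[0,0,0],0]])

```text
time_s: 24.13
position: [0.537, 0.1577, 0.2129]
tcp_rot: [[0.989, 0.141, 0.05], [0.144, -0.988, -0.056], [0.041, 0.062, -0.997]]
force: [0.3, -0.5, -1.6]
opening: 0.135
```

```bash
python3 step.py 9
```

```text
24.1333 opening 0.135 F [ 0.3 -0.5 -1.6] tool [[0.989, 0.141, 0.05], [0.144, -0.988, -0.056], [0.041, 0.062, -0.997]]
hole rel tip (stainer x,y,z mm) [ 6.9  0.4 -3.2] strip yaw 8.28 carr z [-0.037 -0.034  0.999]
unit stainer x in tool [0.999 0.002 0.041] y [ 0.005 -0.998 -0.062] up [ 0.041  0.062 -0.997]
```

View pics/w9.png

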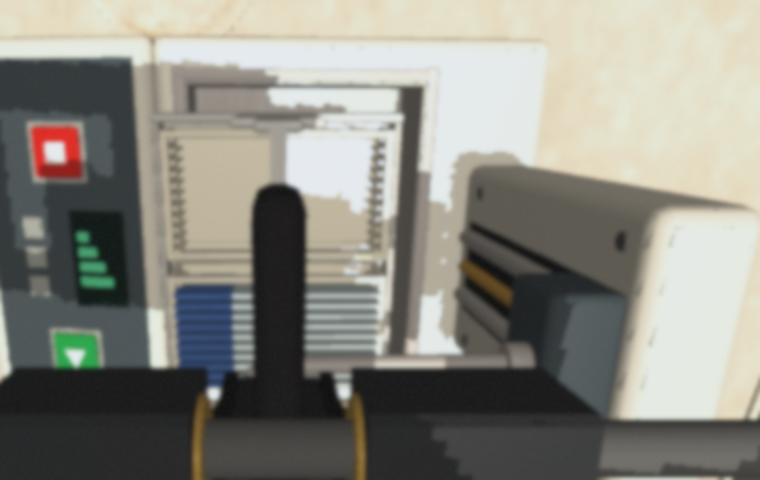

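View pics/s9.png

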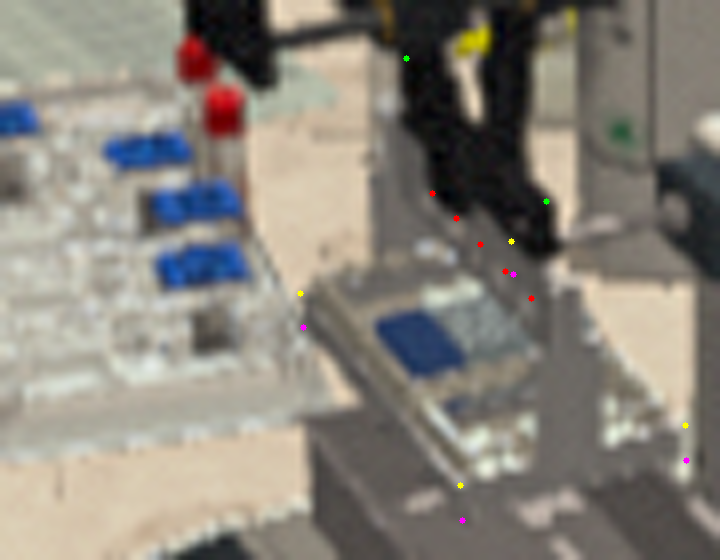

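>>> send_rows(motion=[[[2,0,2],0],[[3,0,2],0],[[3,0,1],0],[[2,0,0],0],[[1,0,0],0]])

```text
time_s: 24.65
position: [0.5484, 0.1591, 0.2079]
tcp_rot: [[0.989, 0.141, 0.049], [0.144, -0.988, -0.056], [0.04, 0.062, -0.997]]
force: [-0.6, -0.1, -1.4]
opening: 0.138
```

```bash
python3 step.py
```

```text
24.65 opening 0.138 F [-0.6 -0.1 -1.4] tool [[0.989, 0.141, 0.049], [0.144, -0.988, -0.056], [0.04, 0.062, -0.997]]
hole rel tip (stainer x,y,z mm) [18.4  0.1 -8.2] strip yaw 8.28 carr z [-0.036 -0.034  0.999]
unit stainer x in tool [0.999 0.003 0.041] y [ 0.005 -0.998 -0.062] up [ 0.04   0.062 -0.997]
```

>>> send_rows(motion=[[[2,0,0],0],[[1.5,0,0],0],[[0.5,0,1],0],[[0,0,1],0],[[0,0,0],0]])

```text
time_s: 25.07
position: [0.5536, 0.1597, 0.2059]
tcp_rot: [[0.989, 0.141, 0.049], [0.144, -0.988, -0.056], [0.041, 0.062, -0.997]]
force: [0.5, -0.6, -2.1]
opening: 0.133
```

>>> send_rows(motion=[[[0,0,1],0],[[0,0,1],0],[[0,0,0],0],[[0,0,0],0],[[0,0,0],0]])

```text
time_s: 25.48
position: [0.5538, 0.1599, 0.2055]
tcp_rot: [[0.989, 0.141, 0.051], [0.144, -0.988, -0.055], [0.043, 0.062, -0.997]]
force: [0.7, -0.1, -2.4]
opening: 0.133
```

```bash
python3 step.py
```

```text
25.4833 opening 0.133 F [ 0.7 -0.1 -2.4] tool [[0.989, 0.141, 0.051], [0.144, -0.988, -0.055], [0.043, 0.062, -0.997]]
hole rel tip (stainer x,y,z mm) [ 23.8   0.2 -10.6] strip yaw 8.29 carr z [-0.038 -0.035  0.999]
unit stainer x in tool [0.999 0.003 0.043] y [ 0.005 -0.998 -0.062] up [ 0.043  0.062 -0.997]
```

>>> send_rows(motion=[[[0,0,2],0],[[0,0,1.5],0],[[0,0,0],0],[[0,0,0],0],[[0,0,0],0]])

```text
time_s: 25.9
position: [0.5541, 0.16, 0.2053]
tcp_rot: [[0.989, 0.141, 0.053], [0.144, -0.988, -0.055], [0.045, 0.062, -0.997]]
force: [0.1, -0.5, -1.6]
opening: 0.136
```

>>> send_rows(motion=[[[0,0,2],0],[[0,0,1],0],[[0,0,0],0],[[0,0,0],0],[[0,0,0],0]])

```text
time_s: 26.32
position: [0.5544, 0.1602, 0.2052]
tcp_rot: [[0.988, 0.141, 0.055], [0.144, -0.988, -0.055], [0.046, 0.062, -0.997]]
force: [-1.0, 0.7, 1.9]
opening: 0.138
```

```bash
python3 step.py
```

```text
26.3167 opening 0.138 F [-1.   0.7  1.9] tool [[0.988, 0.141, 0.055], [0.144, -0.988, -0.055], [0.046, 0.062, -0.997]]
hole rel tip (stainer x,y,z mm) [ 24.6   0.4 -10.9] strip yaw 8.3 carr z [-0.042 -0.036  0.999]
unit stainer x in tool [0.999 0.002 0.047] y [ 0.005 -0.998 -0.062] up [ 0.046  0.062 -0.997]
```

```bash
python3 step.py 10
```

```text
26.3167 opening 0.138 F [-1.   0.7  1.9] tool [[0.988, 0.141, 0.055], [0.144, -0.988, -0.055], [0.046, 0.062, -0.997]]
hole rel tip (stainer x,y,z mm) [ 24.6   0.4 -10.9] strip yaw 8.3 carr z [-0.042 -0.036  0.999]
unit stainer x in tool [0.999 0.002 0.047] y [ 0.005 -0.998 -0.062] up [ 0.046  0.062 -0.997]
```

View pics/s10.png

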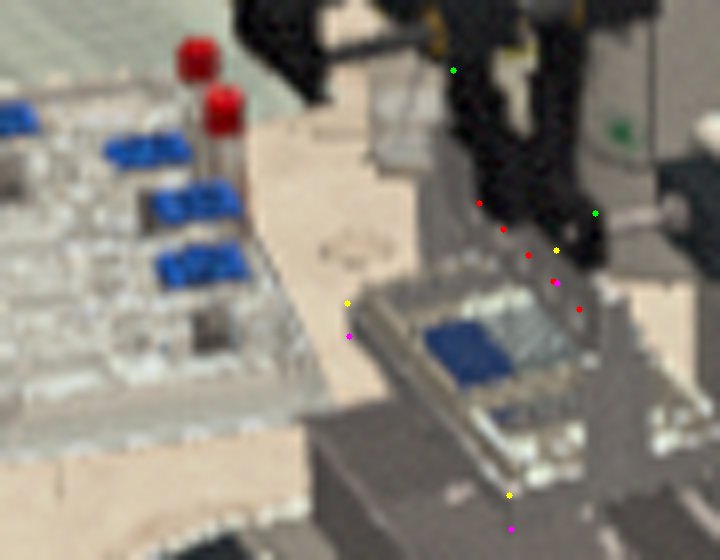

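View pics/w10.png

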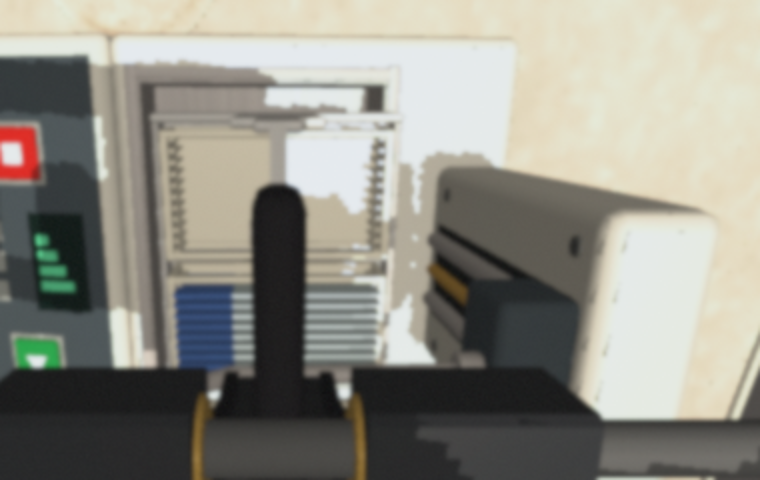

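>>> send_rows(motion=[[[0,0,0],0],[[0,0,0],0],[[0,0,0],0],[[0,0,0],0],[[0,0,0],0]], gripper=0.75)

```text
time_s: 26.83
position: [0.5555, 0.1599, 0.2044]
tcp_rot: [[0.988, 0.141, 0.056], [0.144, -0.988, -0.055], [0.047, 0.063, -0.997]]
force: [0.6, -0.1, 0.0]
opening: 0.249
```

```bash
python3 step.py 11
```

```text
26.8333 opening 0.249 F [ 0.6 -0.1  0. ] tool [[0.988, 0.141, 0.056], [0.144, -0.988, -0.055], [0.047, 0.063, -0.997]]
hole rel tip (stainer x,y,z mm) [ 25.6  -0.1 -11.7] strip yaw 8.3 carr z [-0.043 -0.035  0.998]
unit stainer x in tool [0.999 0.002 0.048] y [ 0.005 -0.998 -0.062] up [ 0.047  0.063 -0.997]
```

View pics/s11.png

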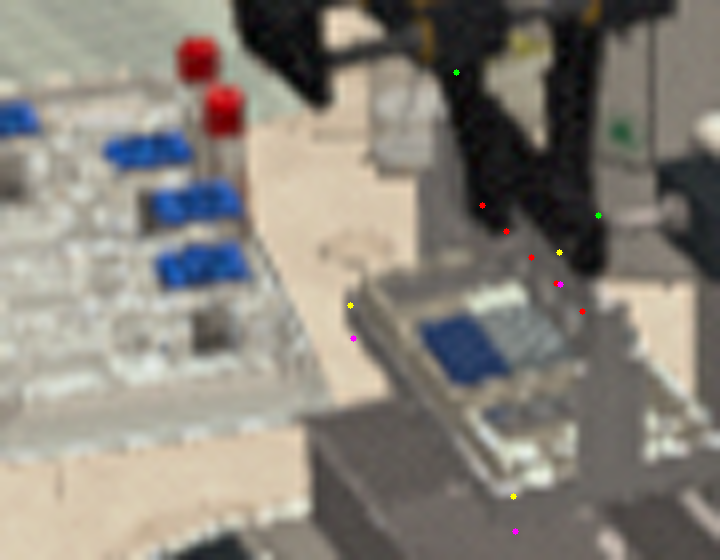

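View pics/w11.png

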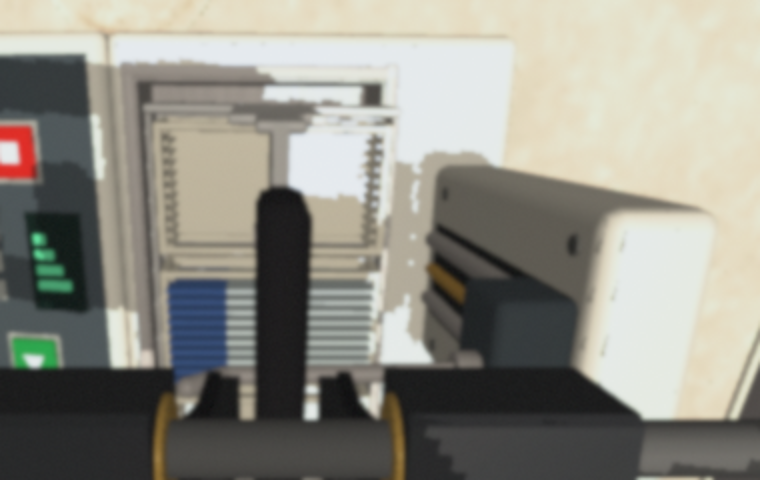

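>>> send_rows(motion=[[[0,0,0],0],[[0,0,0],0],[[0,0,0],0],[[0,0,0],0],[[0,0,0],0]], gripper=0.6)

```text
time_s: 27.35
position: [0.5555, 0.1598, 0.2045]
tcp_rot: [[0.988, 0.141, 0.056], [0.144, -0.988, -0.055], [0.048, 0.063, -0.997]]
force: [0.2, -0.4, 0.4]
opening: 0.398
```

>>> send_rows(motion=[[[0,0,-6],0],[[0,0,-10],0],[[0,0,-14],0],[[0,0,-16],0],[[0,0,-16],0]])

```text
time_s: 27.77
position: [0.5495, 0.163, 0.2671]
tcp_rot: [[0.989, 0.141, 0.047], [0.144, -0.988, -0.056], [0.039, 0.062, -0.997]]
force: [0.1, -0.0, 0.0]
opening: 0.398
```

```bash
python3 step.py 12
```

```text
27.7667 opening 0.398 F [ 0.1 -0.   0. ] tool [[0.989, 0.141, 0.047], [0.144, -0.988, -0.056], [0.039, 0.062, -0.997]]
hole rel tip (stainer x,y,z mm) [20.   3.8 51. ] strip yaw 8.27 carr z [-0.034 -0.034  0.999]
unit stainer x in tool [0.999 0.003 0.039] y [ 0.005 -0.998 -0.062] up [ 0.039  0.062 -0.997]
```

View pics/s12.png

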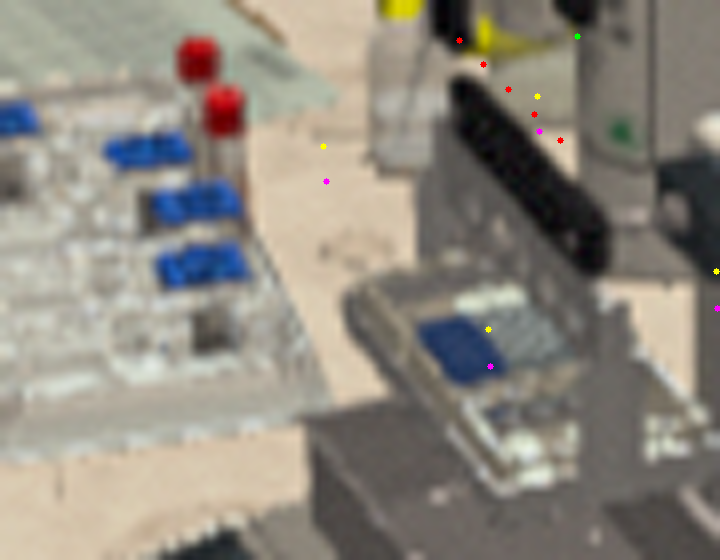

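View pics/w12.png

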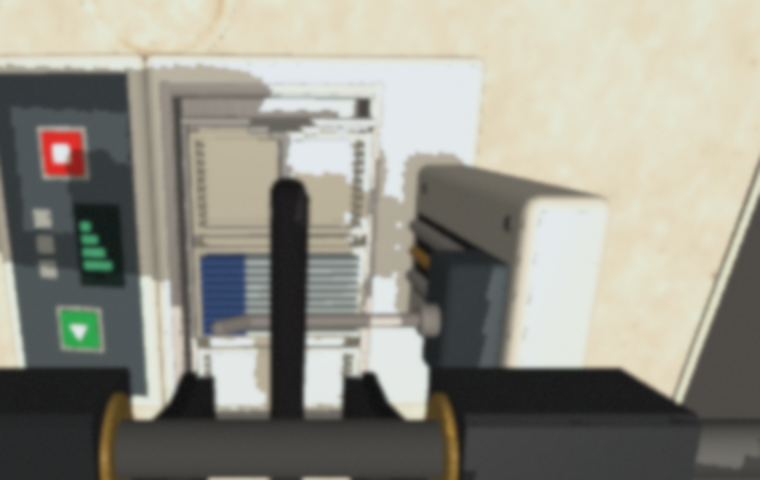

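>>> send_rows(motion=[[[-6,0,-12],0],[[-10,2,-9],0],[[-14,4,-6],0],[[-16,6,-3],0],[[-16,8,0],0]], gripper=1)

```text
time_s: 28.28
position: [0.4905, 0.1364, 0.2986]
tcp_rot: [[0.988, 0.143, 0.057], [0.146, -0.988, -0.055], [0.049, 0.062, -0.997]]
force: [-1.6, -0.3, -1.2]
opening: 0.11
```

```bash
cat > key.py <<'E'
from rig import *
from h import *
import sys
s=bot.read_state();p=s["position"];R=s["tcp_rot"]
print(s["time_s"],p.round(4),R.round(3).tolist(),s["joint_positions"].round(1),round(s["opening"],3),s["force"].round(1))
W=capture("wrist");cv2.imwrite(f"pics/w{sys.argv[1]}.png",W["image"])
S=capture("side");cv2.imwrite(f"pics/s{sys.argv[1]}.png",cv2.resize(S["image"][90:250,220:400],None,fx=4,fy=3.75,interpolation=2))
K,D,r,t=cam(W);c=-cv2.Rodrigues(r)[0].T@t;print("cam in tool mm",(R.T@(c-p)*1000).round(0))
for q in("wrist","side"):print(q,[(x["xy"],round(x["p"],2)) for x in place_of(q,"start_key_top")][:3],[(x["xy"],round(x["p"],2)) for x in recognise(q,"start_key")][:3])
E
python3 key.py 13
```

```text
28.2833 [0.4905 0.1364 0.2986] [[0.988, 0.143, 0.057], [0.146, -0.988, -0.055], [0.049, 0.062, -0.997]] [ 5.  15.2 94.4 -3.7 67.5 -2. ] 0.11 [-1.6 -0.3 -1.2]
cam in tool mm [   0.  -66. -163.]
wrist [([373.8, 158.0], 0.65), ([269.4, 185.8], 0.55)] [([266.7, 184.1], 0.54)]
side [([298.8, 125.1], 0.58), ([273.3, 193.5], 0.56), ([309.3, 158.2], 0.5)] [([407.3, 246.3], 0.46), ([375.4, 265.8], 0.24)]
```

View pics/w13.png

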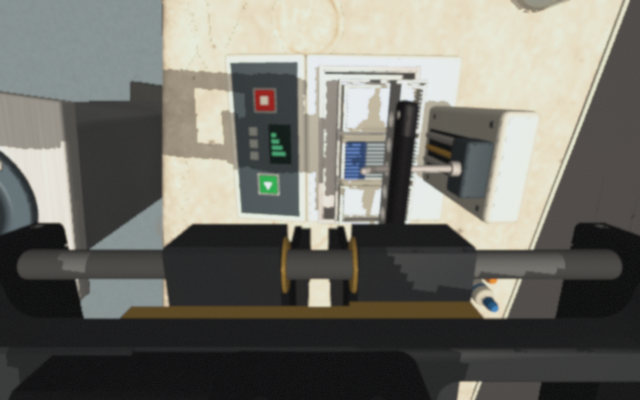

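View pics/s13.png

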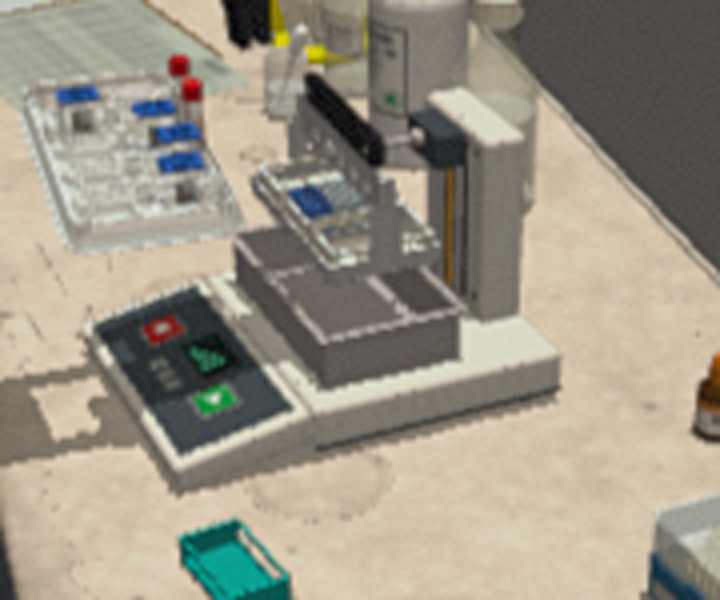

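Run:
```python
from rig import *
from h import *
W=capture("wrist");S=capture("side");T=capture("top")
a=(268,184.7);b=(273.4,196.4);c=(261.5,235.3)
print(tri([(W,a),(S,b),(T,c)]),onz(W,a,.039),onz(S,b,.039),onz(T,c,.039))
print("stop",onz(W,(265,100.5),.039))
# carrier tilt: bar ends in side
im=S["image"];cv2.imwrite("pics/s14.png",cv2.resize(im[100:170,270:340],None,fx=8,fy=8,interpolation=2))
tip=np.array([.5305,.1595,.1985]);yaw=np.radians(8.0)
seat=tip+.023*np.array([np.cos(yaw),np.sin(yaw),0])-[0,0,.008]
R=cv2.Rodrigues(np.array([0,0,yaw]))[0]
c0=seat+[0,0,-.004]-[0,0,.059]
P=[(0,-.06,.104),(0,.06,.104)]+[(x,y,.014) for x,y in((-.042,-.074),(.042,-.074),(.042,.074),(-.042,.074))]+[(0,v,.059) for v in(.043,.0215,0,-.0215,-.043)]
o=cv2.resize(im[100:170,270:340],None,fx=8,fy=8,interpolation=2)
for q in proj(S,np.array(P)@R.T+c0): cv2.circle(o,(int((q[0]-270+.5)*8),int((q[1]-100+.5)*8)),3,(0,0,255),-1)
cv2.imwrite("pics/s14.png",o)
```

```text
[0.43968525 0.09093569 0.03771464] [0.4411706  0.09134581 0.039     ] [0.43919665 0.08951796 0.039     ] [0.43842316 0.09056316 0.039     ]
stop [0.42698031 0.20042811 0.039     ]
```

View pics/s14.png

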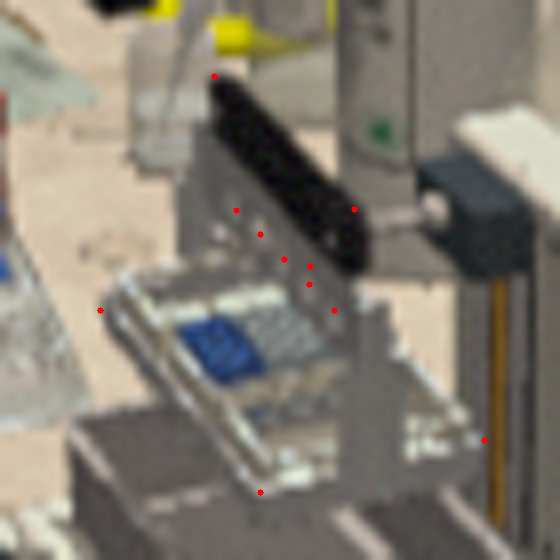

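>>> send_rows(motion=[[[-15,10,0],0],[[-14,9,0],0],[[-11,7,0],0],[[-7,5,0],0],[[-3,3,0],0]])

```text
time_s: 29.15
position: [0.4492, 0.0961, 0.2963]
tcp_rot: [[0.988, 0.146, 0.057], [0.149, -0.987, -0.054], [0.049, 0.062, -0.997]]
force: [1.2, 0.3, 0.1]
opening: 0.002
```

>>> send_rows(motion=[[[0,0,0],-0.12],[[0,0,0],-0.12],[[0,0,0],-0.12],[[0,0,0],-0.12],[[0,0,0],-0.12]])

```text
time_s: 29.57
position: [0.4513, 0.0958, 0.2966]
tcp_rot: [[0.718, 0.694, 0.06], [0.696, -0.716, -0.053], [0.006, 0.079, -0.997]]
force: [-0.8, 0.1, -0.0]
opening: 0.004
```

>>> send_rows(motion=[[[0,0,0],-0.12],[[0,0,0],-0.12],[[0,0,0],-0.12],[[0,0,0],-0.12],[[0,0,0],-0.12]])

```text
time_s: 29.98
position: [0.4549, 0.0965, 0.2968]
tcp_rot: [[0.176, 0.982, 0.063], [0.984, -0.173, -0.052], [-0.04, 0.071, -0.997]]
force: [0.6, -0.7, 0.7]
opening: 0.0
```

>>> send_rows(motion=[[[0,0,0],-0.1],[[0,0,0],-0.06],[[0,0,0],0],[[0,0,0],0],[[0,0,0],0]])

```text
time_s: 30.4
position: [0.458, 0.0971, 0.2968]
tcp_rot: [[0.008, 0.998, 0.065], [0.999, -0.005, -0.051], [-0.05, 0.066, -0.997]]
force: [-0.5, 0.5, -0.1]
opening: 0.006
```

```bash
python3 key.py 15
python3 - <<'E'
from rig import *
from h import *
s=bot.read_state();R=s["tcp_rot"];print((R.T@(np.array([.4395,.0908,.039])-s["position"])*1000).round(1),np.degrees(np.arctan2(R[1,0],R[0,0])))
E
```

```text
30.4 [0.458  0.0971 0.2968] [[0.008, 0.998, 0.065], [0.999, -0.005, -0.051], [-0.05, 0.066, -0.997]] [  0.2  11.3 100.1  -3.2  64.8 -88.2] 0.006 [-0.5  0.5 -0.1]
cam in tool mm [  -1.  -67. -163.]
wrist [([326.1, 143.9], 0.88)] [([322.3, 139.7], 0.82), ([134.4, 295.3], 0.29)]
side [([275.5, 194.8], 0.39)] [([272.9, 195.7], 0.38)]
[  6.7 -34.9 256.1] 89.60826565620492
```

View pics/w15.png

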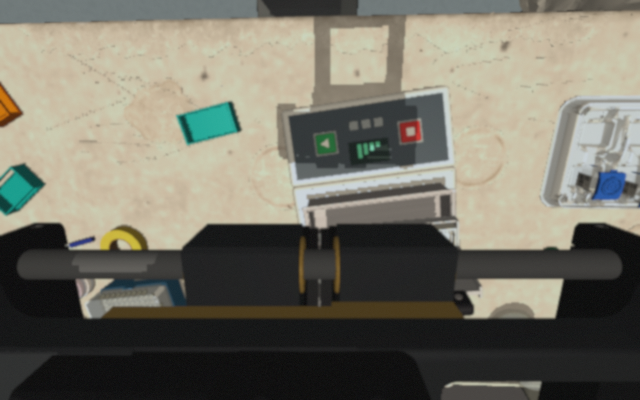

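>>> send_rows(motion=[[[1,-3,12],0],[[1,-4,20],0],[[1,-5,26],0],[[1,-5,28],0],[[1,-5,28],0]])

```text
time_s: 31.12
position: [0.4517, 0.0965, 0.1855]
tcp_rot: [[0.009, 0.996, 0.089], [0.999, -0.004, -0.051], [-0.05, 0.089, -0.995]]
force: [0.6, 0.4, -0.5]
opening: 0.006
```

>>> send_rows(motion=[[[1,-4,24],0],[[0,-4,18],0],[[0,-3,12],0],[[0,-2,7],0],[[0,-1,3],0]])

```text
time_s: 31.53
position: [0.4397, 0.0941, 0.1134]
tcp_rot: [[0.01, 0.997, 0.08], [0.999, -0.006, -0.051], [-0.05, 0.081, -0.995]]
force: [0.7, -0.3, -0.5]
opening: 0.006
```

```bash
python3 key.py 16
python3 - <<'E'
from rig import *
from h import *
s=bot.read_state();R=s["tcp_rot"];print((R.T@(np.array([.4395,.0908,.039])-s["position"])*1000).round(1),np.degrees(np.arctan2(R[1,0],R[0,0])))
W=capture("wrist")
for r in place_of("wrist","start_key_top")[:2]: print(r["p"],r["xy"],onz(W,r["xy"],.039))
E
```

```text
31.5333 [0.4397 0.0941 0.1134] [[0.01, 0.997, 0.08], [0.999, -0.006, -0.051], [-0.05, 0.081, -0.995]] [ -0.2  27.  115.5  -5.3  32.9 -85.4] 0.006 [ 0.7 -0.3 -0.5]
cam in tool mm [  -1.  -67. -163.]
wrist [([324.5, 201.9], 0.81)] [([320.3, 196.4], 0.7)]
side [([273.7, 197.5], 0.62), ([306.2, 188.5], 0.58)] [([273.4, 194.5], 0.56)]
[ 0.3 -8.4 76. ] 89.42805907059027
0.86 [325.2, 199.2] [0.44236444 0.09384807 0.039     ]
```

View pics/w16.png

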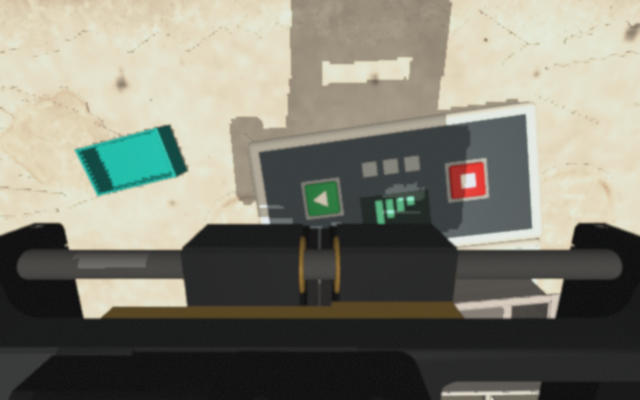

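View pics/s16.png

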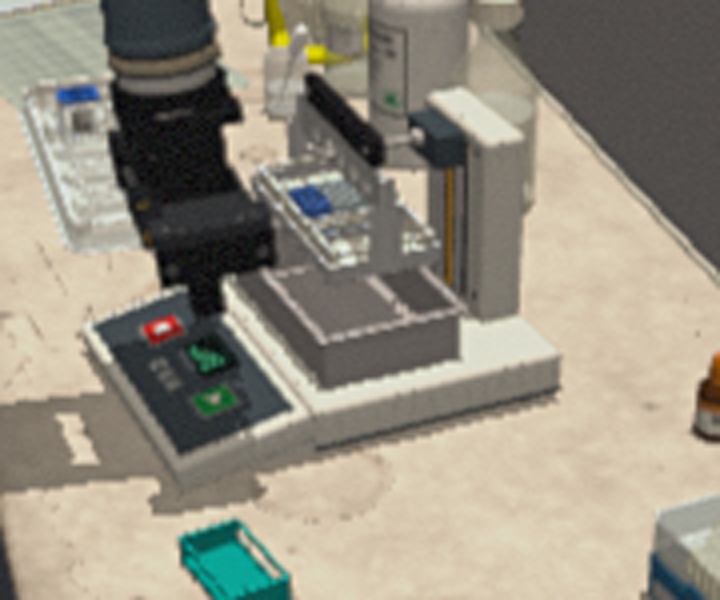

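>>> send_rows(motion=[[[1,-1,10],0],[[0,-1,14],0],[[0,-1,12],0],[[0,-1,7],0],[[0,0,3],0]])

```text
time_s: 32.35
position: [0.4453, 0.0932, 0.0714]
tcp_rot: [[0.01, 0.995, 0.096], [0.999, -0.005, -0.05], [-0.05, 0.097, -0.994]]
force: [-0.0, 0.7, 1.0]
opening: 0.001
```

>>> send_rows(motion=[[[0,0,0],0],[[0,0,0],0],[[0,0,0],0],[[0,0,0],0],[[0,0,0],0]])

```text
time_s: 32.77
position: [0.4463, 0.0932, 0.0725]
tcp_rot: [[0.01, 0.995, 0.099], [0.999, -0.005, -0.051], [-0.05, 0.099, -0.994]]
force: [0.7, 0.7, 0.2]
opening: 0.004
```

```bash
python3 key.py 17
python3 - <<'E'
from rig import *
from h import *
s=bot.read_state();R=s["tcp_rot"];print((R.T@(np.array([.4405,.092,.039])-s["position"])*1000).round(1))
W=capture("wrist")
for r in place_of("wrist","start_key_top")[:2]: print(r["p"],r["xy"],onz(W,r["xy"],.039))
cv2.imwrite("pics/w17c.png",cv2.resize(W["image"][180:330,220:440],None,fx=3,fy=3))
E
```

```text
32.7667 [0.4463 0.0932 0.0725] [[0.01, 0.995, 0.099], [0.999, -0.005, -0.051], [-0.05, 0.099, -0.994]] [ -0.3  32.3 117.1  -6.8  25.1 -83.9] 0.004 [0.7 0.7 0.2]
cam in tool mm [  -1.  -67. -163.]
wrist [([321.8, 210.0], 0.63)] [([321.9, 206.0], 0.77)]
side [([273.9, 197.3], 0.41)] [([273.9, 194.1], 0.58), ([306.3, 139.3], 0.57), ([328.5, 129.4], 0.35)]
[ 0.4 -8.8 32.5]
0.75 [322.7, 209.6] [0.43941414 0.09255212 0.039     ]
```

View pics/w17c.png

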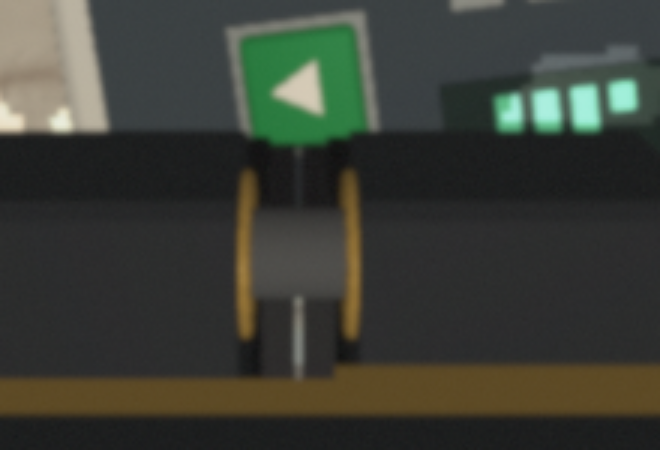

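View pics/s17.png

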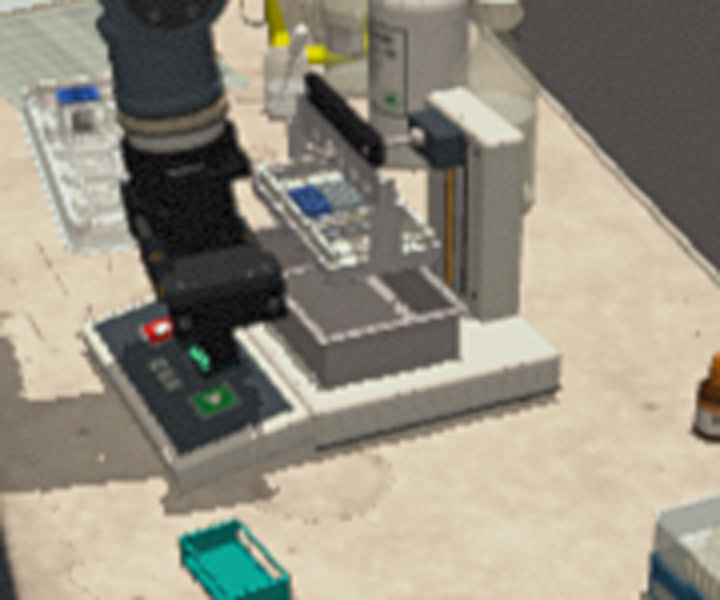

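>>> send_rows(motion=[[[0,-4,6],0],[[0,-3,7],0],[[0,-2,5],0],[[0,-2,3],0],[[0,-1,1],0]])

```text
time_s: 33.58
position: [0.4357, 0.0921, 0.0473]
tcp_rot: [[0.01, 0.995, 0.098], [0.999, -0.005, -0.05], [-0.05, 0.099, -0.994]]
force: [-0.5, -0.2, 0.3]
opening: 0.009
```

```bash
cat > k2.py <<'E'
from rig import *
from h import *
s=bot.read_state();R=s["tcp_rot"];print(s["time_s"],s["position"].round(4),R[:,2].round(3),s["force"].round(2),(R.T@(np.array([.437,.092,.039])-s["position"])*1000).round(1))
E
python3 k2.py
```

```text
33.5833 [0.4357 0.0921 0.0473] [ 0.098 -0.05  -0.994] [-0.5  -0.24  0.25] [0.3 0.5 8.4]
```

>>> send_rows(motion=[[[0,0,1.5],0],[[0,0,1.5],0],[[0,0,1],0],[[0,0,1],0],[[0,0,0.5],0]])

```text
time_s: 34.0
position: [0.4358, 0.0918, 0.0408]
tcp_rot: [[0.01, 0.995, 0.097], [0.999, -0.005, -0.05], [-0.05, 0.098, -0.994]]
force: [0.2, -0.4, 0.6]
opening: 0.006
```

```bash
python3 k2.py
```

```text
34.0 [0.4358 0.0918 0.0408] [ 0.097 -0.05  -0.994] [ 0.2  -0.45  0.59] [0.3 1.  1.9]
```

>>> send_rows(motion=[[[0,0,1],0],[[0,0,0.5],0],[[0,0,0.5],0],[[0,0,0.5],0],[[0,0,0],0]])

```text
time_s: 34.42
position: [0.4363, 0.0918, 0.0391]
tcp_rot: [[0.01, 0.995, 0.099], [0.999, -0.005, -0.05], [-0.05, 0.099, -0.994]]
force: [-1.9, 0.2, 3.7]
opening: 0.005
```

>>> send_rows(motion=[[[0,0,1],0],[[0,0,1],0],[[0,0,1],0],[[0,0,1],0],[[0,0,1],0]])

```text
time_s: 34.83
position: [0.4364, 0.0918, 0.0382]
tcp_rot: [[0.009, 0.995, 0.104], [0.999, -0.004, -0.051], [-0.05, 0.104, -0.993]]
force: [-2.3, 0.7, 14.4]
opening: 0.004
```

```bash
python3 k2.py
```

```text
34.8333 [0.4364 0.0918 0.0382] [ 0.104 -0.051 -0.993] [-2.32  0.65 14.4 ] [ 0.2  0.6 -0.7]
```

>>> send_rows(motion=[[[0,0,-2],0],[[0,0,-4],0],[[0,0,-8],0],[[0,0,-10],0],[[0,0,-12],0]])

```text
time_s: 35.25
position: [0.4317, 0.0935, 0.0744]
tcp_rot: [[0.009, 0.995, 0.1], [0.999, -0.004, -0.051], [-0.05, 0.101, -0.994]]
force: [-0.1, -0.5, 0.6]
opening: 0.004
```

>>> send_rows(motion=[[[0,-3,-14],0],[[0,-5,-14],0],[[0,-5,-12],0],[[0,-4,-8],0],[[0,-2,-4],0]])

```text
time_s: 35.67
position: [0.408, 0.0965, 0.1286]
tcp_rot: [[0.01, 0.995, 0.104], [0.999, -0.005, -0.05], [-0.049, 0.104, -0.993]]
force: [0.5, -0.7, 0.4]
opening: 0.001
```

>>> send_rows(motion=[[[0,0,0],0],[[0,0,0],0],[[0,0,0],0],[[0,0,0],0],[[0,0,0],0]])

```text
time_s: 36.08
position: [0.4082, 0.0965, 0.1286]
tcp_rot: [[0.01, 0.995, 0.104], [0.999, -0.005, -0.05], [-0.049, 0.105, -0.993]]
force: [-0.2, -0.3, 0.1]
opening: 0.0
```

```bash
python3 key.py 18
python3 - <<'E'
from rig import *
from h import *
S=capture("side");im=S["image"]
tip=np.array([.5305,.1595,.1985]);yaw=np.radians(8.0)
seat=tip+.023*np.array([np.cos(yaw),np.sin(yaw),0])-[0,0,.008]
R=cv2.Rodrigues(np.array([0,0,yaw]))[0];c0=seat-[0,0,.063]
P=[(0,-.06,.104),(0,.06,.104)]+[(x,y,.014) for x,y in((-.042,-.074),(.042,-.074),(.042,.074),(-.042,.074))]
o=cv2.resize(im[100:170,270:340],None,fx=8,fy=8,interpolation=2)
for q in proj(S,np.array(P)@R.T+c0): cv2.circle(o,(int((q[0]-270+.5)*8),int((q[1]-100+.5)*8)),3,(0,0,255),-1)
cv2.imwrite("pics/s19.png",o)
E
```

```text
36.0833 [0.4082 0.0965 0.1286] [[0.01, 0.995, 0.104], [0.999, -0.005, -0.05], [-0.049, 0.105, -0.993]] [ 1.000e-01  2.340e+01  1.198e+02 -5.600e+00  3.100e+01 -8.480e+01] 0.0 [-0.2 -0.3  0.1]
cam in tool mm [  -1.  -67. -163.]
wrist [([320.4, 225.5], 0.9)] [([321.3, 217.4], 0.61)]
side [([276.1, 198.0], 0.63)] []
```

View pics/s18.png

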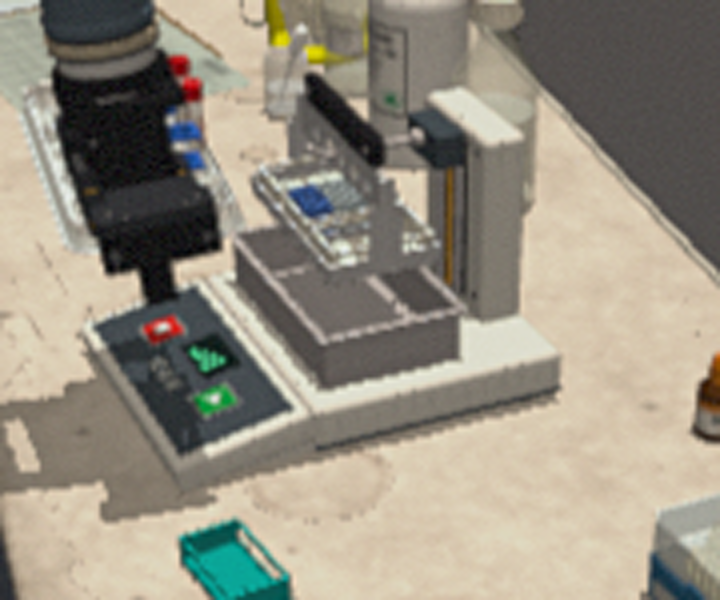

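View pics/s19.png

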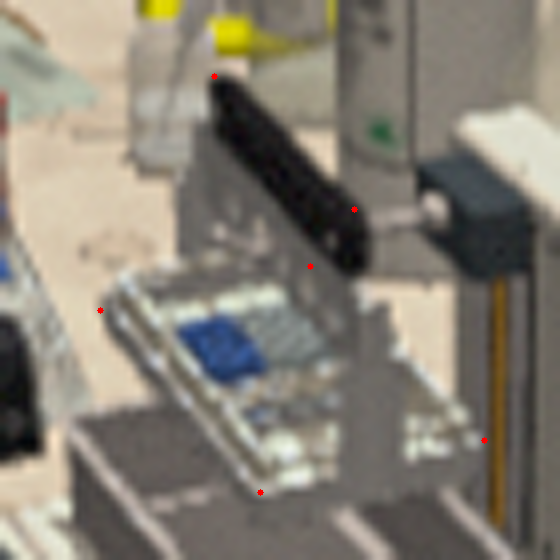

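View pics/w18.png

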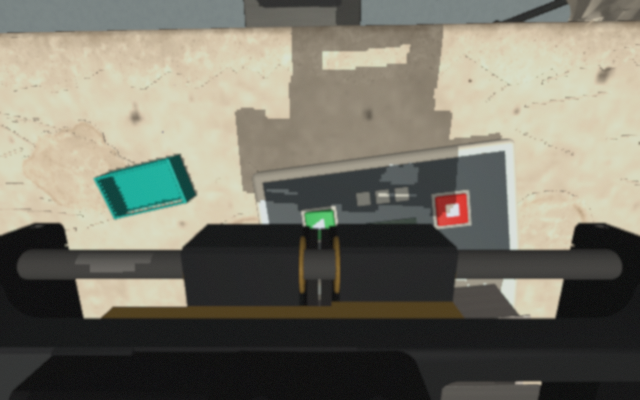

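```bash
python3 -c "
from rig import bot
print(bot.hand_in())"
```

```text
the job is handed in; nothing more can be done
None
```

I hung the slide carrier on the lift hook by hole_3, pressed the green start key, and handed the job in at about 36 s of the 64 s allowed. `hand_in` gives no verdict, so I don't know the result.

- **Choice of hole:** the full cassette stands in the middle bay, so the middle hole is the balanced one. The close-up wrist picture before the grasp confirmed this.
- **Hanging:** the carrier's weight went onto the hook within about 1 mm of the computed height. After release, the grip bar and tray corners sat within about 1–2 pixels of a level model in the side picture. They were in the same place again after the key press. The full cassette was in its bay. The empty frames could only be checked from the pictures, where nothing looked out of place.
- **Start key:** contact came at the key's computed height. The force rose from 3.7 N to 14.4 N at the last reading, above the 5 N for fully down and below the 35 N limit, and fell to about 0 after I lifted off. The key's travel cannot be read directly, so the press is judged from force and height.
- **Stop key and bystanders:** the arm did not go near the red stop key, the tape roll, the pen or the tip box. I did not measure their positions again at the end.

**What went wrong:** the tool built up a 5–6 degree outward tilt during vertical moves. I could only partly remove it, so I allowed for it in the positions.

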